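# Cap the colour-coded sample pot and hold the date stamp on its label

### The arm

A 6-joint arm with a two-finger parallel gripper is mounted at the origin on a cart in front of the work surface, level with it; the furniture and walls round the work are solid. World frame = base frame: x ahead of the robot, y to its left, z up, the work surface at z = 0. Lengths are in mm, angles in rad, forces in N, time in s.
With the tool pointing down it reaches from about 275 to 850 mm from the base axis. Payload 5.2 kg.
Tool frame: the origin (TCP) lies at the very end of the fingers, on their centre line; the grasp point (between the pads) lies 19 mm behind it; y points along the fingers, x is the direction in which the jaws open and shut, and the axes are right-handed (so a half turn about y gives the same grasp; the last joint's range is limited). The gripper opens to 85 mm and grips with 20 to 120 N. Pads are 22 mm wide; open, the fingers measure 114 mm over their backs; the gripper's body (76 mm by 85 mm) begins 54 mm behind the grasp point. The pads swing forward as they close: fully open they stand 13 mm farther back than shut.
Start: joints at [-1.475, 0.259, 1.535, -0, 1.348, -0.203], TCP at [161.926, -525.628, 231.31] pointing down, gripper open.
Joint ranges: [-3.14, 3.14], [-0.91, 2.08], [0.19, 2.58], [-1.22, 4.36], [0.22, 2.71], [-3.12, 3.12]. Speed limits (rad/s): [2.57, 2.57, 3.14, 3.14, 3.14, 3.14].

### API

Orientations are given as [roll, pitch, yaw] about the fixed x, y, z axes, in that order (R = Rz(yaw) Ry(pitch) Rx(roll)).
In Python, from rig import bot, viewer, ticket gives the robot as it stands.
- The arm moves only by the tool drive_tool, never from a script. Its argument "motion" is a list of rows, each an object with "xyz": the shift along the tool's x, y, z in cm, a list of three; "rot": the turn, a rotation vector about the tool's x, y, z in degrees, a list of three; "hand": the closure, from -1 (fully open) to 1 (shut). In form: [{"xyz": [x, y, z], "rot": [wx, wy, wz], "hand": hand}, ...]. A call has 1 to 8 rows; each row is the pose to reach, as a shift and turn from the pose measured when the call began, along the tool's axes at that moment; what a row does not reach only later rows make up. A row lasts 1/12 s, in which the tool goes at most 41.7 mm and 7.16 degrees, less where a joint would pass 70% of its speed; a pose out of reach is approached as far as the arm can. A call with a gripper value outside its range is refused whole. The fingers move at their own pace and stop on an object; "newtons" is the grip in N (left out, the last holds). Time passes only in rows, so rows that repeat a pose let the fingers close. It gives the time, the measured TCP pose, the force and the opening at its end, in the units of the state.
- bot.read_state(): the state, without advancing time (a new reading comes with each control period).
- viewer.camera(name): name is "side" or "top" or "wrist"; returns a dict with "img" (420x560x3 uint8, blue, green, red), "range_z" (420x560 float32, mm along the optical axis (not along the pixel's ray), 0 where there is no reading), "intrinsics" (3x3 intrinsics, pixels), "D" ([k1, k2, p1, p2, k3] as OpenCV has them; the pictures are not rectified), "eye" and "orientation" of the camera in the world. Camera axes: x right, y up, looking along -z (the intrinsics and any distortion apply to the point x, -y, -z); pixel columns grow to the right and rows downward; lengths in mm; the calibration is good to about 2 mm. A picture is of the moment at which its call begins.
- ticket.hand_in(): hands the job in, once; it reports no verdict.
The state is a dict: "t": time; "qpos": joint angles; "joint_vel": joint speeds; "joint_torque": joint torques, N m; "tool_pos": TCP position; "tool_rot": TCP orientation; "wrist_force": force on the tool from outside, world axes, zero at the start; "torque": the same for the moment, N m; "opening": finger opening in mm.
Only numpy, scipy, OpenCV 4.12 (cv2) and the standard library are available. Lean on these libraries where they do the work, as an engineer would, in place of code of your own. Each camera call takes 0.05 s, during which the arm holds its last target.

### The job

Seal the batch's empty control pot, the one with the blue band: close it with the lid whose label has the same blue frame, pushed square and fully home while the pot stands upright on the table. Then take up the self-inking date stamp, set it upright on that lid, centred on the label and in line with it, and gently press its red top nearly all the way down; finish there, still holding the stamp pressed on the label so that the ink takes on the glossy paper. Date nothing else, never lean hard on the lid, and leave the orange-banded pot, the orange-framed lid, the bench timer and the marker where they are.

Things in the scene. Friction and masses are not known exactly. Their poses are not given: they have to be found in the camera images.
- pot: Empty translucent plastic sample pot with a blue band round its wall, open at the top, loose, 30 g. 52 mm high, outside diameter 54 mm at the foot and 58 mm at the rim. Origin: centre of its underside; z up.
- lid_blue: White round push-fit lid, blue-framed label on top; lies label up, open side down; 15 g. Diameter 65 mm (66 at the mouth), height 20 mm, bore 61.6 mm wide, 16 mm deep, loose over the pot rim. Fully home its underside is 36 mm above the pot's. Origin: centre of the skirt's lower edge, z up, y along the label's long side. Grip it round the skirt, in any direction.
- lid_blue_label (a point): Centre of the blue-framed label on the lid's flat top, 20 mm above the lid's origin. Label 28 mm (lid's x) by 50 mm (lid's y), the stamp's foot just covers it.
- lid_orange: The same kind of lid with an orange-framed label, for the orange-banded pot, whose turn comes later. Leave it alone. Origin: centre of the skirt's lower edge.
- stamp: Self-inking date stamp standing upright, 60 g: black open frame (foot 26 mm in x by 48 mm in y, 38 mm high) under a red top 30 mm (x) by 54 mm (y) that fills heights 50 to 70 mm with the spring out. Grip the red top by its sides, across x or y. Origin: centre of the foot's underside, where it prints; z up.
- stamp_press (a joint): How far the stamp's red top is pressed down into its frame, m: 0 out, 0.012 at the hard stop. A spring pushes it back: about 0.67 N per mm, 8 N at the stop (plus 0.6 N friction).
- pot_orange: Bystander: a second open pot of the same kind and size with an orange band. Origin: centre of its underside.
- timer: Bystander: cream bench timer, 62x62x20 mm. Origin: centre of its underside.
- marker: Bystander: blue and white felt marker lying down, 132 mm long, 18 mm thick. Origin: middle of its underside, long axis y.

How it is judged:
By the outcome, as a careful person would: the job done as asked, in the order asked, and still so for the second after the job is handed in, while the arm keeps its last pose, push and grip.
It also fails if it takes over 48 s, if anything falls off the work surface, if the arm or the gripper's body presses on something with over 40 N, if the wrist force passes 120 N, or if a joint passes its speed limit or range.

## Working session

There is one attempt and no reset: what is moved stays moved. The work goes in short steps, Python scripts to look and compute and a tool call to move; the robot and the scene stay as the last step left them, time stands still between calls to the robot, and variables do not carry over. Pictures are saved under pics/ and viewed, and the job is handed in when it is done.

Besides the shell and the picture viewer there is one more tool, called after "Request:" as name(argument=value, ...), one argument or row to a line, values as JSON. drive_tool: Moves the arm, as the interface text tells. Its arguments: {"type":"object","properties":{"motion":{"type":"array","items":{"type":"object","properties":{"xyz":{"type":"array","items":{"type":"number"}},"rot":{"type":"array","items":{"type":"number"}},"hand":{"type":"number"}}}},"newtons":{"type":"number"}},"required":["motion"]}

```bash
mkdir -p pics; ls
python3 - <<'E'
from rig import bot, viewer
import cv2
s=bot.read_state();print(s)
for n in ("side","top","wrist"):
    c=viewer.camera(n);cv2.imwrite(f"pics/{n}0.png",c["img"]);print(n,c["intrinsics"],c["D"],c["eye"],c["orientation"])
E
```

```text
pics
{'t': 0.0, 'qpos': array([-1.47478991e+00,  2.59344086e-01,  1.53607795e+00,  3.41805549e-05,
        1.34796411e+00, -2.02784456e-01]), 'joint_vel': array([-0.00210797,  0.00052261, -0.00102755, -0.0008379 , -0.00255171,
        0.00051952]), 'joint_torque': array([ 1.42886020e-03, -4.46028113e+01, -2.90570068e+01, -1.41117007e-04,
        1.15594102e-02, -7.79059121e-06]), 'tool_pos': array([ 161.89293335, -525.10036548,  230.47614541]), 'tool_rot': array([-1.57040248,  0.00175003, -1.27201269]), 'wrist_force': array([ 0.72190924, -0.26827799, -0.78473986]), 'torque': array([-0.01683346, -0.03698429, -0.01436473]), 'opening': 85.42230193518411}
side [[387.47555872   0.         283.47993531]
 [  0.         387.47555872 210.00401443]
 [  0.           0.           1.        ]] [-0.11237277  0.          0.          0.          0.        ] [457.35066014 697.9080429  612.02945662] [ 0.89807222 -0.01098053 -3.04724286]
top [[422.80473032   0.         275.7763484 ]
 [  0.         422.80473032 214.12147888]
 [  0.           0.           1.        ]] [-0.01600029  0.          0.          0.          0.        ] [ 391.52005539    3.40061415 1197.77173799] [ 0.09272237  0.02122283 -1.59544285]
wrist [[341.34195899   0.         283.93185521]
 [  0.         341.34195899 202.56500965]
 [  0.           0.           1.        ]] [-0.01977834  0.          0.          0.          0.        ] [ 236.57735016 -500.64372141  371.85373475] [-0.30941325  0.00163057 -1.27236922]
```

View pics/side0.png

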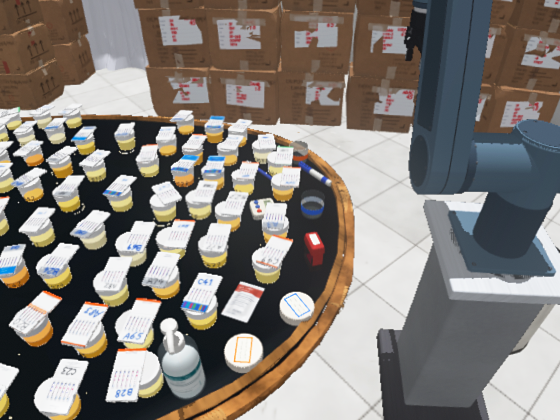

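View pics/top0.png

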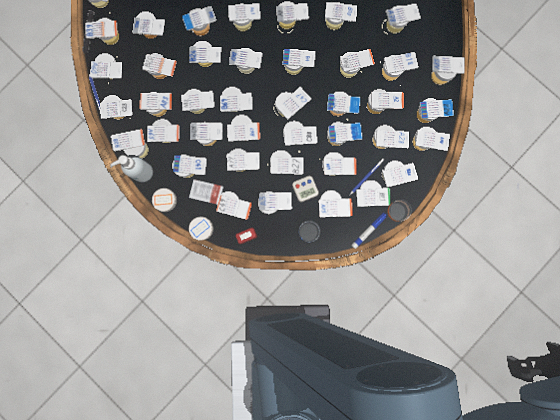

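View pics/wrist0.png

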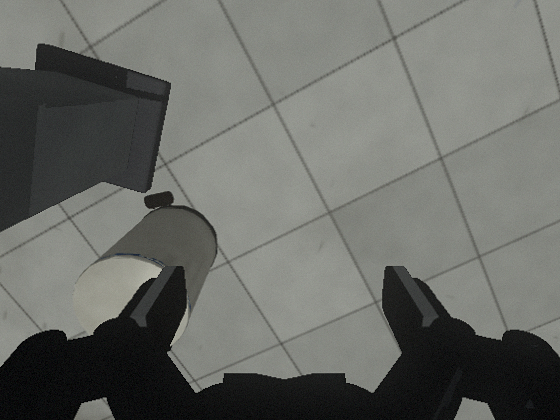

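```bash
cat > h.py <<'E'
import numpy as np,cv2
from scipy.spatial.transform import Rotation as R
from rig import bot,viewer
def rays(c,uv):
    uv=np.asarray(uv,float).reshape(-1,1,2)
    p=cv2.undistortPoints(uv,c["intrinsics"],np.array(c["D"])).reshape(-1,2)
    d=np.c_[p[:,0],-p[:,1],-np.ones(len(p))]
    return d@R.from_euler("xyz",c["orientation"]).as_matrix().T
def plane(c,uv,z):
    d=rays(c,uv);e=np.array(c["eye"])
    return e+d*((z-e[2])/d[:,2])[:,None]
def crop(c,x0,y0,x1,y1,k,name):
    cv2.imwrite("pics/"+name,cv2.resize(c["img"][y0:y1,x0:x1],None,fx=k,fy=k,interpolation=cv2.INTER_CUBIC))
def blobs(c,mask,mn=8):
    n,l,s,ce=cv2.connectedComponentsWithStats(mask.astype(np.uint8))
    return [(s[i,4],ce[i],l==i) for i in range(1,n) if s[i,4]>=mn]
E
python3 - <<'E'
from h import *
t=viewer.camera("top");s=viewer.camera("side")
crop(t,140,170,440,270,2.6,"tc.png");crop(s,200,130,360,390,2.3,"sc.png")
for n,c in(("top",t),("side",s)):
    h=cv2.cvtColor(c["img"],cv2.COLOR_BGR2HSV)
    H,S,V=h[...,0],h[...,1],h[...,2]
    for nm,m in(("red",((H<6)|(H>172))&(S>130)&(V>60)),("blue",(H>95)&(H<125)&(S>90)&(V>50)),("orange",(H>8)&(H<22)&(S>120)&(V>150))):
        for a,ce,_ in blobs(c,m,6):
            p=plane(c,[ce],20)[0]
            if p[0]<480 and p[0]>250: print(n,nm,a,ce.round(1),p.round(0))
E
```

```text
top red 103 [246.  235.3] [444. 110.  20.]
top blue 104 [378.8 220. ] [ 478. -261.   20.]
top blue 33 [358.3 241. ] [ 421. -201.   20.]
top orange 46 [409.4 231.8] [ 443. -344.   20.]
top orange 19 [176.7 239.8] [437. 305.  20.]
top orange 12 [382.5 250.5] [ 393. -267.   20.]
top orange 12 [312.8 257.9] [377. -74.  20.]
top orange 8 [298.5 259. ] [375. -34.  20.]
top orange 64 [303.  263.1] [364. -46.  20.]
top orange 6 [356.2 260.7] [ 367. -193.   20.]
top orange 28 [323.1 265.2] [ 357. -102.   20.]
top orange 13 [255.5 266.8] [357.  85.  20.]
top orange 7 [287.1 267.6] [352.  -2.  20.]
top orange 6 [307.  266.7] [354. -57.  20.]
side red 388 [314.4 249.2] [441.  87.  20.]
side blue 31 [323.5 179.4] [ 425. -188.   20.]
side blue 127 [311.4 210.7] [453. -47.  20.]
side blue 9 [293.7 294.4] [477. 216.  20.]
side blue 21 [290.9 307. ] [480. 247.  20.]
side blue 7 [306.  311.7] [451. 255.  20.]
side orange 2382 [332.6 256.8] [401. 106.  20.]
side orange 113 [339.8 249.1] [385.  81.  20.]
```

View pics/tc.png

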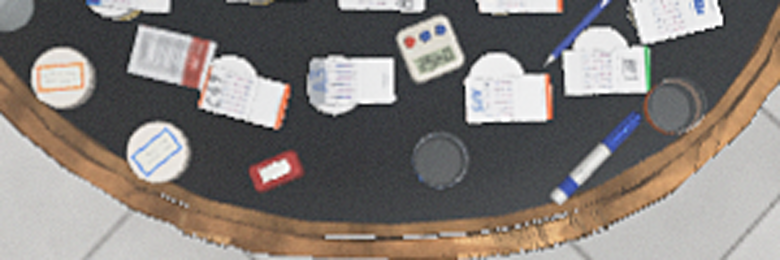

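View pics/sc.png

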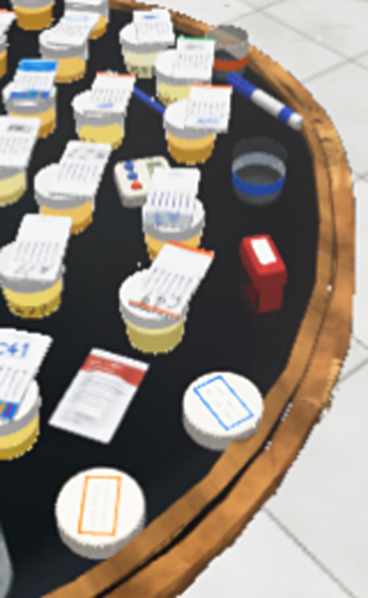

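Request:
drive_tool(
  motion=[
    {"xyz": [-37.4, 0, 36.4], "rot": [0, 17, 0], "hand": -1},
    {"xyz": [-37.4, 0, 36.4], "rot": [0, 17, 0], "hand": -1},
    {"xyz": [-37.4, 0, 36.4], "rot": [0, 17, 0], "hand": -1},
    {"xyz": [-37.4, 0, 36.4], "rot": [0, 17, 0], "hand": -1},
    {"xyz": [-37.4, 0, 36.4], "rot": [0, 17, 0], "hand": -1},
    {"xyz": [-37.4, 0, 36.4], "rot": [0, 17, 0], "hand": -1},
    {"xyz": [-37.4, 0, 36.4], "rot": [0, 17, 0], "hand": -1},
    {"xyz": [-37.4, 0, 36.4], "rot": [0, 17, 0], "hand": -1},
  ],
)

```text
t: 0.92
tool_pos: [314.0, -227.0, 231.4]
tool_rot: [-1.57, 0.0, -1.57]
wrist_force: [1.5, -1.1, -0.5]
opening: 85.5
```

Request:
drive_tool(
  motion=[
    {"xyz": [-16.7, 0, 7], "rot": [0, 0, 0], "hand": -1},
    {"xyz": [-16.7, 0, 7], "rot": [0, 0, 0], "hand": -1},
    {"xyz": [-16.7, 0, 7], "rot": [0, 0, 0], "hand": -1},
    {"xyz": [-16.7, 0, 7], "rot": [0, 0, 0], "hand": -1},
    {"xyz": [-16.7, 0, 7], "rot": [0, 0, 0], "hand": -1},
    {"xyz": [-16.7, 0, 7], "rot": [0, 0, 0], "hand": -1},
    {"xyz": [-16.7, 0, 7], "rot": [0, 0, 0], "hand": -1},
  ],
)

```text
t: 1.5
tool_pos: [383.8, -59.3, 231.5]
tool_rot: [-1.571, -0.0, -1.566]
wrist_force: [-0.3, -1.3, 0.2]
opening: 85.1
```

Run:
```python
from h import *
print(bot.read_state()["tool_pos"])
w=viewer.camera("wrist");cv2.imwrite("pics/w1.png",w["img"]);print(w["eye"],w["orientation"])
```

```text
[383.80672933 -59.28041922 231.53035353]
[461.95008476 -57.30264654 372.82011079] [-3.09614835e-01  5.20902810e-04 -1.56643026e+00]
```

View pics/w1.png

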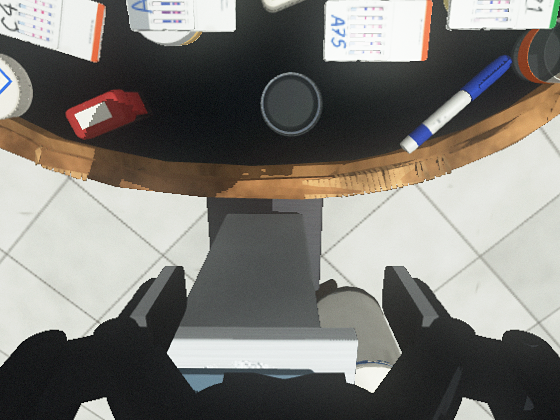

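```bash
cat >> h.py <<'E'
def cloud(c):
    h,w=c["range_z"].shape
    u,v=np.meshgrid(np.arange(w),np.arange(h))
    d=rays(c,np.c_[u.ravel(),v.ravel()])
    P=np.array(c["eye"])+d*c["range_z"].ravel()[:,None]
    P[c["range_z"].ravel()==0]=np.nan
    return P.reshape(h,w,3)
E
python3 - <<'E'
from h import *
w=viewer.camera("wrist");P=cloud(w)
print("table z",np.nanmedian(P[100:140,200:250,2]), P[104,250:335:6].round(0)[:, [0,1,2]].tolist())
t=viewer.camera("top");print("pot top",plane(t,[(309,231)],52))
crop(w,230,50,350,160,5,"pot1.png");crop(w,40,70,170,150,5,"st1.png")
print(plane(w,[(291,104)],52))
z=P[...,2]
m=(z>42)&(z<62)&(P[...,0]>400)
for a,ce,mm in blobs(w,m,30):
    q=P[mm];print(a,ce.round(0),np.nanmin(q,0).round(0),np.nanmax(q,0).round(0),q.mean(0).round(0))
E
```

```text
table z -2.2081739456070864 [[451.0, -22.0, -3.0], [451.0, -29.0, -1.0], [452.0, -36.0, 19.0], [451.0, -42.0, 3.0], [451.0, -48.0, 3.0], [451.0, -54.0, 2.0], [451.0, -60.0, 2.0], [451.0, -67.0, 2.0], [451.0, -73.0, 2.0], [451.0, -79.0, 1.0], [451.0, -86.0, 0.0], [452.0, -90.0, 21.0], [451.0, -98.0, -1.0], [451.0, -105.0, -3.0], [451.0, -111.0, -4.0]]
pot top [[450.36998961 -63.73926871  52.        ]]
[[452.77693234 -64.60907445  52.        ]]
4859 [56. 25.] [489.  91.  55.] [536. 183.  62.] [517. 133.  59.]
3840 [179.  18.] [503. -17.  42.] [535.  75.  62.] [521.  29.  59.]
6302 [375.  30.] [ 488. -179.   54.] [536. -90.  62.] [ 513. -134.   60.]
3180 [501.  20.] [ 475. -312.   42.] [ 537. -193.   62.] [ 522. -241.   58.]
373 [291. 105.] [425. -91.  42.] [480. -35.  53.] [451. -64.  49.]
401 [121. 110.] [422.  80.  42.] [466. 125.  62.] [447.  89.  54.]
```

View pics/pot1.png

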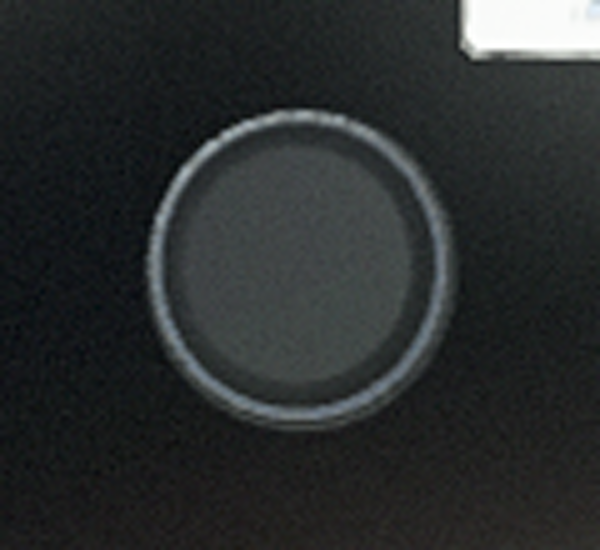

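View pics/st1.png

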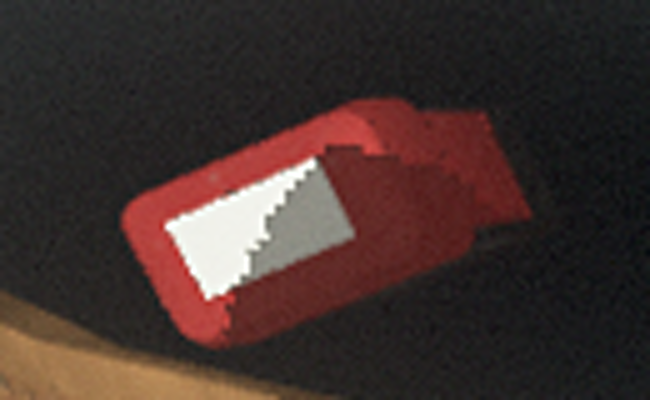

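Request:
drive_tool(
  motion=[
    {"xyz": [-29.9, 3.2, 0], "rot": [0, 0, 0], "hand": -1},
    {"xyz": [-29.9, 3.2, 0], "rot": [0, 0, 0], "hand": -1},
    {"xyz": [-29.9, 3.2, 0], "rot": [0, 0, 0], "hand": -1},
    {"xyz": [-29.9, 3.2, 0], "rot": [0, 0, 0], "hand": -1},
    {"xyz": [-29.9, 3.2, 0], "rot": [0, 0, 0], "hand": -1},
    {"xyz": [-29.9, 3.2, 0], "rot": [0, 0, 0], "hand": -1},
    {"xyz": [-29.9, 3.2, 0], "rot": [0, 0, 0], "hand": -1},
    {"xyz": [-29.9, 3.2, 0], "rot": [0, 0, 0], "hand": -1},
  ],
)

```text
t: 2.32
tool_pos: [383.4, 241.6, 198.9]
tool_rot: [-1.571, 0.002, -1.57]
wrist_force: [-0.4, -0.9, 0.5]
opening: 85.4
```

Run:
```python
from h import *
s=bot.read_state();print(s["tool_pos"],s["tool_rot"],s["joint_vel"].round(2))
w=viewer.camera("wrist");cv2.imwrite("pics/w2.png",w["img"]);print(w["eye"],w["orientation"])
P=cloud(w);t=viewer.camera("top");print(plane(t,[(200,229)],20))
```

```text
[383.43605589 241.61927912 198.86541701] [-1.57131114  0.00218474 -1.56951453] [ 0.13  0.07 -0.06 -0.06  0.02  0.09]
[461.65468906 243.00313478 340.11482781] [-0.31032782  0.00275877 -1.56986293]
[[465.45238495 238.96943116  20.        ]]
```

View pics/w2.png

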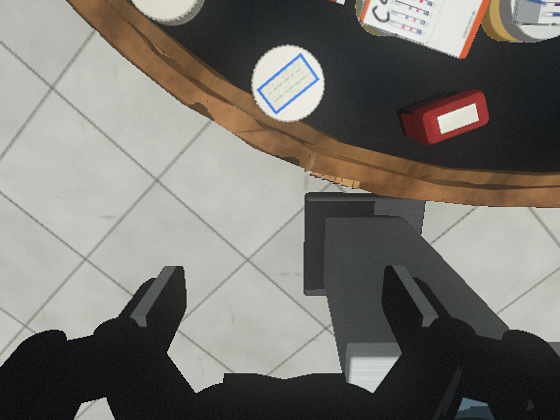

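```bash
cat >> h.py <<'E'
def lidmeas(w,z,box):
    x0,y0,x1,y1=box
    hsv=cv2.cvtColor(w["img"],cv2.COLOR_BGR2HSV);H,S,V=cv2.split(hsv)
    m=np.zeros(H.shape,bool);m[y0:y1,x0:x1]=True
    b=m&(H>95)&(H<125)&(S>90)&(V>60)
    ys,xs=np.nonzero(b)
    P=plane(w,np.c_[xs,ys],z)
    (c,(a,bb),ang)=cv2.minAreaRect((P[:,:2]).astype(np.float32))
    bp=cv2.boxPoints((c,(a,bb),ang))
    e=[bp[1]-bp[0],bp[2]-bp[1]];L=max(e,key=np.linalg.norm)
    print("label",np.array(c).round(1),round(a,1),round(bb,1),"long dir deg",np.degrees(np.arctan2(L[1],L[0])).round(1)%180)
    wh=m&(S<70)&(V>120)|b
    bl=max(blobs(w,wh,50),key=lambda q:q[0])
    cs,_=cv2.findContours(bl[2].astype(np.uint8),cv2.RETR_EXTERNAL,cv2.CHAIN_APPROX_NONE)
    k=max(cs,key=len).reshape(-1,2)
    Q=plane(w,k,z)[:,:2].astype(np.float32)
    print("white ell",cv2.fitEllipse(Q))
    return np.array(c)
E
python3 - <<'E'
from h import *
s=bot.read_state();print(s["tool_pos"],s["tool_rot"],s["joint_vel"].round(2))
w=viewer.camera("wrist");print(w["eye"])
lidmeas(w,20,(235,35,340,130))
P=cloud(w)
for v,u in((83,288),(83,230),(115,250),(125,240),(140,240),(130,270),(145,280),(135,300),(150,300),(120,330),(83,240),(70,240)): print(v,u,P[v,u].round(0))
t=viewer.camera("top");lidmeas(t,20,(185,214,216,244))
E
```

```text
[383.68567756 238.3699305  198.97277491] [-1.57168357e+00 -5.29585979e-04 -1.56881491e+00] [-0.06 -0.02  0.02 -0.02  0.01 -0.03]
[461.95942075 240.18254204 340.1669473 ]
label [469.5 240.7] 27.5 49.4 long dir deg 128.0
white ell ((469.4140930175781, 240.688720703125), (63.8795051574707, 64.2364501953125), 17.834014892578125)
83 288 [471. 237.  19.]
83 230 [471. 292.  -6.]
115 250 [442. 273.   0.]
125 240 [432. 284.  -6.]
140 240 [417. 284.  -4.]
130 270 [427. 254.  -5.]
145 280 [412. 244.  -2.]
135 300 [423. 225.   5.]
150 300 [408. 224.  -1.]
120 330 [437. 195.  -2.]
83 240 [471. 282.  -3.]
70 240 [483. 282.  -2.]
label [468.1 239.6] 26.1 49.2 long dir deg 127.5
white ell ((467.7630310058594, 238.13296508789062), (64.8776626586914, 66.2186050415039), 157.46279907226562)
```

Request:
drive_tool(
  motion=[
    {"xyz": [-0.2, 2, 8.6], "rot": [0, 0, 0], "hand": -1},
    {"xyz": [-0.2, 5, 8.6], "rot": [0, 0, 0], "hand": -1},
    {"xyz": [-0.2, 9, 8.6], "rot": [0, 0, 0], "hand": -1},
    {"xyz": [-0.2, 13, 8.6], "rot": [0, 0, 0], "hand": -1},
    {"xyz": [-0.2, 16.5, 8.6], "rot": [0, 0, 0], "hand": -1},
    {"xyz": [-0.2, 16.5, 8.6], "rot": [0, 0, 0], "hand": -1},
    {"xyz": [-0.2, 16.5, 8.6], "rot": [0, 0, 0], "hand": -1},
  ],
)

```text
t: 3.1
tool_pos: [468.3, 235.4, 32.4]
tool_rot: [-1.578, -0.003, -1.575]
wrist_force: [-0.5, -0.2, 0.9]
opening: 85.5
```

Run:
```python
from h import *
s=bot.read_state();print(s["tool_pos"],s["tool_rot"],s["joint_vel"].round(2))
w=viewer.camera("wrist");cv2.imwrite("pics/w3.png",w["img"])
lidmeas(w,20,(195,180,375,330))
s=bot.read_state();print(s["tool_pos"],s["tool_rot"],s["joint_vel"].round(2))
c=viewer.camera("side");crop(c,200,180,400,380,3,"s3.png")
```

```text
[468.29168978 235.36908368  32.40091664] [-1.57768282 -0.00304842 -1.57517848] [ 0.02 -0.07 -0.07  0.    0.03  0.  ]
label [469.9 240.7] 27.8 49.5 long dir deg 128.0
white ell ((472.6593322753906, 240.37567138671875), (62.34513854980469, 68.51829528808594), 85.40473937988281)
[470.28692886 236.44728167  34.78103853] [-1.57252124 -0.00157758 -1.57447902] [ 0.02 -0.05 -0.05  0.    0.    0.  ]
```

View pics/w3.png

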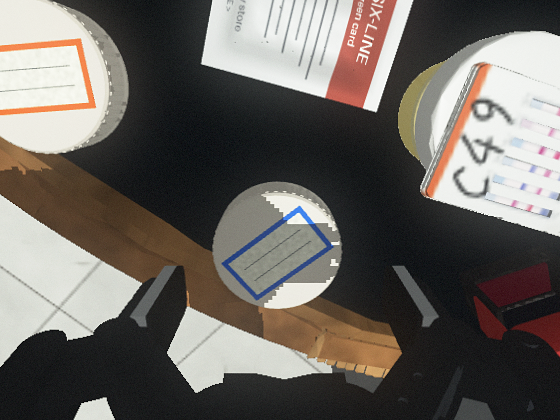

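View pics/s3.png

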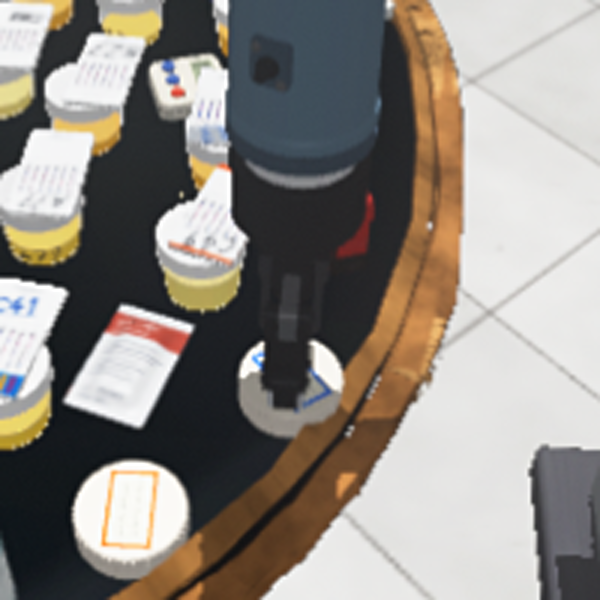

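Request:
drive_tool(
  motion=[
    {"xyz": [-0.4, 1, 0], "rot": [0, 0, 0], "hand": -1},
    {"xyz": [-0.4, 2.5, 0], "rot": [0, 0, 0], "hand": -1},
    {"xyz": [-0.4, 3.4, 0], "rot": [0, 0, 0], "hand": -1},
    {"xyz": [-0.4, 3.4, 0], "rot": [0, 0, 0], "hand": -1},
    {"xyz": [-0.4, 3.4, 0], "rot": [0, 0, 0], "hand": -1},
  ],
)

```text
t: 3.62
tool_pos: [471.8, 241.5, 3.0]
tool_rot: [-1.568, -0.0, -1.573]
wrist_force: [-0.5, 0.1, -0.2]
opening: 85.4
```

Run:
```python
from h import *
c=viewer.camera("side");crop(c,250,260,350,350,6,"s4.png")
P=cloud(c)
w=viewer.camera("wrist");cv2.imwrite("pics/w4.png",w["img"])
s=bot.read_state();print(s["tool_pos"],s["tool_rot"],s["joint_vel"].round(2),s["wrist_force"])
m=(P[...,1]>270)&(P[...,1]<300)&(abs(P[...,0]-470)<25)&(P[...,2]<60)&(P[...,2]>-15)
q=P[m];print(len(q));
```

```text
[472.24893312 241.55055435   3.23582689] [-1.56730567e+00 -1.47781471e-04 -1.57351897e+00] [-0.  0. -0.  0. -0. -0.] [-0.26864419  0.09648486  1.65873634]
361
```

View pics/s4.png

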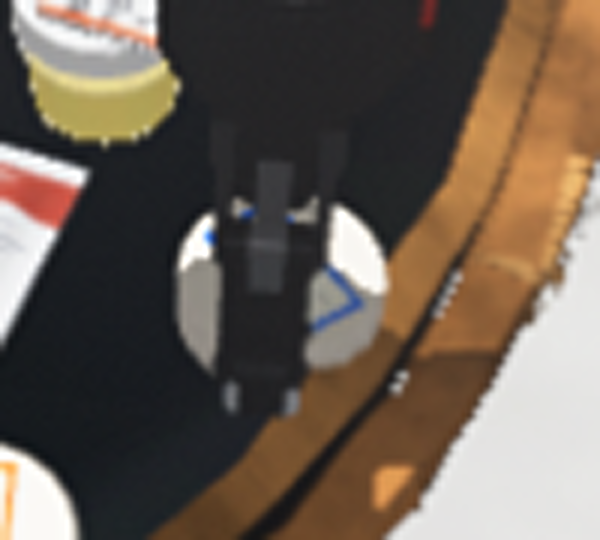

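View pics/w4.png

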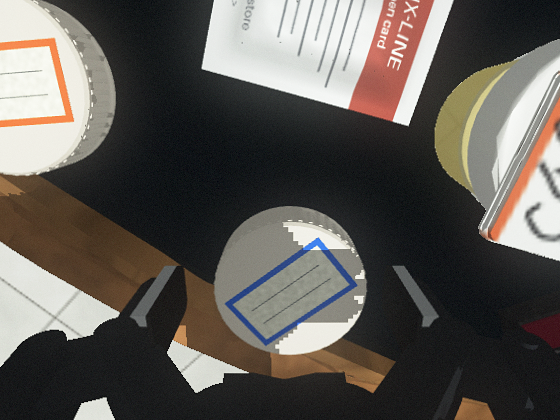

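Run:
```python
from h import *
w=viewer.camera("wrist");P=cloud(w)
for u,v in((178,270),(172,275),(165,285),(180,290),(150,310),(138,322),(400,270),(410,285),(430,315)): print(u,v,P[v,u].round(0))
```

```text
178 270 [483. 286.  23.]
172 275 [483. 287.  27.]
165 285 [484. 287.  35.]
180 290 [474. 286.  23.]
150 310 [483. 287.  50.]
138 322 [481. 290.  53.]
400 270 [483. 197.  23.]
410 285 [483. 197.  34.]
430 315 [483. 196.  52.]
```

Request:
drive_tool(
  motion=[
    {"xyz": [0, 0.5, -0.15], "rot": [-0.2, 0, 0], "hand": -1},
    {"xyz": [0, 1.0, -0.15], "rot": [-0.2, 0, 0], "hand": -0.8},
    {"xyz": [0, 1.0, -0.15], "rot": [-0.2, 0, 0], "hand": -0.72},
    {"xyz": [0, 1.0, -0.15], "rot": [-0.2, 0, 0], "hand": -0.72},
  ],
)

```text
t: 4.1
tool_pos: [470.4, 241.4, -7.3]
tool_rot: [-1.572, -0.0, -1.574]
wrist_force: [-0.4, -0.1, 0.3]
opening: 73.1
```

Run:
```python
from h import *
s=bot.read_state();print(s["tool_pos"],s["tool_rot"],s["opening"])
w=viewer.camera("wrist");P=cloud(w);cv2.imwrite("pics/w5.png",w["img"])
m=(abs(P[...,0]-472)<13)&(((P[...,1]>272)&(P[...,1]<284))|((P[...,1]<210)&(P[...,1]>199)))&(P[...,2]>4)&(P[...,2]<60)
print(np.percentile(P[m][:,2],[0,2,10,30]),m.sum())
c=viewer.camera("side");crop(c,250,260,350,350,6,"s5.png")
```

```text
[470.39592831 241.44039339  -7.26491126] [-1.57172196e+00 -4.17536238e-04 -1.57353506e+00] 73.1016065209576
[ 4.00077846  6.02150756 11.47266837 21.94224616] 6724
```

View pics/w5.png

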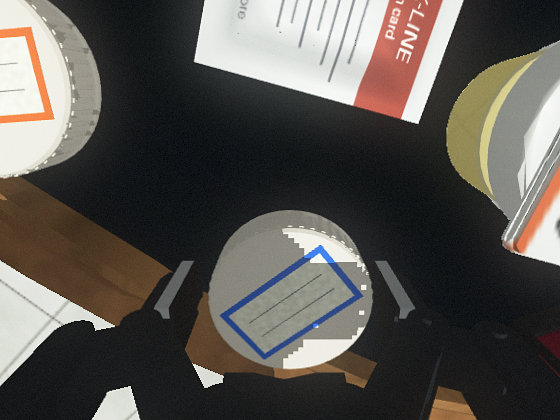

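View pics/s5.png

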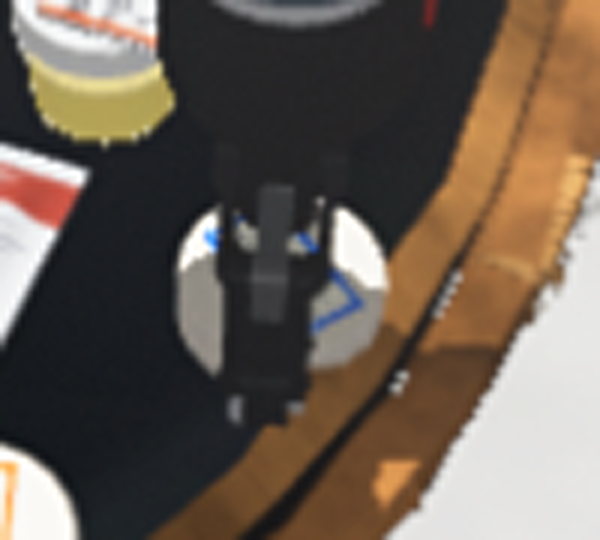

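Request:
drive_tool(
  motion=[
    {"xyz": [0, 0, 0], "rot": [0, 0, 0], "hand": -0.5},
    {"xyz": [0, 0, 0], "rot": [0, 0, 0], "hand": -0.3},
    {"xyz": [0, 0, 0], "rot": [0, 0, 0], "hand": -0.3},
    {"xyz": [0, 0, 0], "rot": [0, 0, 0], "hand": -0.3},
  ],
  newtons=30,
)

```text
t: 4.53
tool_pos: [471.1, 241.7, -6.2]
tool_rot: [-1.57, 0.0, -1.574]
wrist_force: [-1.2, 0.1, 5.8]
opening: 64.5
```

Run:
```python
from h import *
s=bot.read_state();print(s["tool_pos"],s["tool_rot"],s["opening"],s["wrist_force"])
w=viewer.camera("wrist");P=cloud(w);cv2.imwrite("pics/w6.png",w["img"])
lidmeas(w,20,(206,200,375,375))
```

```text
[471.0718912  241.70659715  -6.16590147] [-1.57018282e+00  1.08144439e-04 -1.57355725e+00] 64.52532401389777 [-1.23308056  0.12982252  5.78758752]
label [470.2 243.4] 27.8 49.6 long dir deg 127.8
white ell ((473.9804382324219, 243.21087646484375), (62.09451675415039, 70.0025405883789), 90.35420989990234)
```

View pics/w6.png

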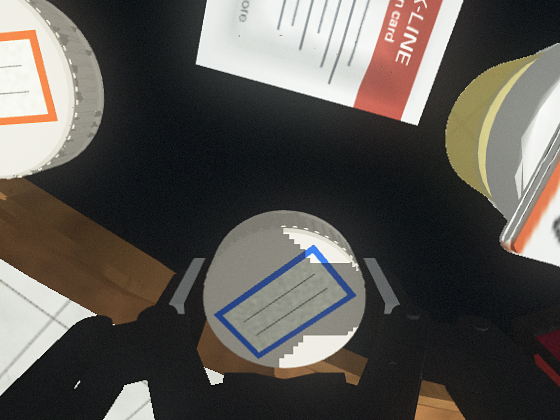

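Request:
drive_tool(
  motion=[
    {"xyz": [0, -3, 0], "rot": [0, 0, 0], "hand": -0.3},
    {"xyz": [0, -6, 0], "rot": [0, 0, 0], "hand": -0.3},
    {"xyz": [0, -10, 0], "rot": [0, 0, 0], "hand": -0.3},
    {"xyz": [2, -13, -2], "rot": [0, 0, 0], "hand": -0.3},
    {"xyz": [6, -14, -5], "rot": [0, 0, 0], "hand": -0.3},
    {"xyz": [10, -14, -8.6], "rot": [0, 0, 0], "hand": -0.3},
    {"xyz": [14, -14, -8.6], "rot": [0, 0, 0], "hand": -0.3},
    {"xyz": [18, -14, -8.6], "rot": [0, 0, 0], "hand": -0.3},
  ],
)

```text
t: 5.25
tool_pos: [382.8, 75.6, 134.1]
tool_rot: [-1.57, 0.0, -1.571]
wrist_force: [1.1, -0.1, -0.2]
opening: 64.5
```

Run:
```python
from h import *
s=bot.read_state();print(s["tool_pos"],s["tool_rot"],s["opening"],s["wrist_force"])
```

```text
[382.77824712  75.62652754 134.07179879] [-1.57020916e+00  2.28242596e-04 -1.57054084e+00] 64.53818907643335 [ 1.05977613 -0.05636569 -0.21453114]
```

Request:
drive_tool(
  motion=[
    {"xyz": [4, 0, 0], "rot": [0, 0, 0], "hand": -0.3},
    {"xyz": [8, 0, 0], "rot": [0, 0, 0], "hand": -0.3},
    {"xyz": [12, 0, 0], "rot": [0, 0, 0], "hand": -0.3},
    {"xyz": [13.8, 0, 0], "rot": [0, 0, 0], "hand": -0.3},
    {"xyz": [13.8, 0, 0], "rot": [0, 0, 0], "hand": -0.3},
    {"xyz": [13.8, 0, 0], "rot": [0, 0, 0], "hand": -0.3},
    {"xyz": [13.8, 0, 0], "rot": [0, 0, 0], "hand": -0.3},
  ],
)

```text
t: 5.83
tool_pos: [382.5, -61.8, 134.0]
tool_rot: [-1.571, 0.001, -1.571]
wrist_force: [-0.3, 0.0, 0.2]
opening: 64.7
```

Run:
```python
from h import *
s=bot.read_state();print(s["tool_pos"],s["tool_rot"],s["opening"],s["joint_vel"].round(3))
w=viewer.camera("wrist");cv2.imwrite("pics/w7.png",w["img"])
P=cloud(w)
lidmeas(w,s["tool_pos"][2]+6.2+20,(206,200,375,375))
m=(P[...,2]>46)&(P[...,2]<60)&(P[...,0]>415)&(P[...,0]<490)&(abs(P[...,1]+64)<40)
print(m.sum(),np.nonzero(m)[0].mean(),np.nonzero(m)[1].mean(),P[m].min(0),P[m].max(0))
```

```text
[382.50356196 -61.80781001 133.97236253] [-1.57056395e+00  8.69179529e-04 -1.57114841e+00] 64.70404413834444 [ 0.026 -0.003  0.006 -0.    -0.002 -0.003]
label [381.6 -60.1] 27.7 49.5 long dir deg 128.0
white ell ((384.22955322265625, -64.29856872558594), (68.51090240478516, 76.88790130615234), 111.80757904052734)
741 103.86369770580296 294.1417004048583 [ 424.35848954 -103.66273075   46.00440338] [489.87382346 -35.19618599  59.95404844]
```

View pics/w7.png

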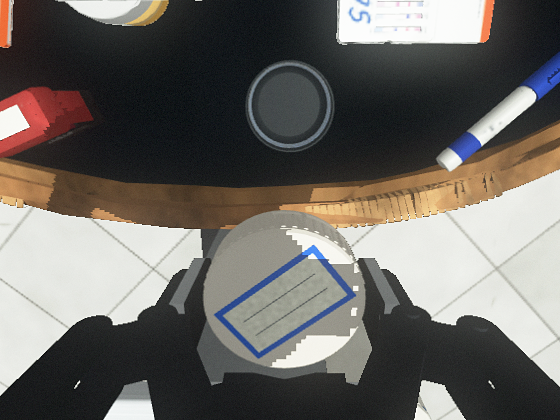

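Run:
```python
from h import *
w=viewer.camera("wrist");s=bot.read_state();print(s["tool_pos"],s["joint_vel"][0])
crop(w,235,50,345,165,5,"pot2.png")
g=cv2.cvtColor(w["img"],cv2.COLOR_BGR2GRAY).astype(float);g=cv2.GaussianBlur(g,(0,0),0.8)
# radial: brightest ring point along rays from centre
c0=np.array([289.,104.]);pts=[];out=[]
for a in np.linspace(0,2*np.pi,120,endpoint=False):
    r=np.arange(34,52,.25);uv=c0+np.outer(r,[np.cos(a),np.sin(a)])
    v=cv2.remap(g.astype(np.float32),uv[:,0].astype(np.float32)[None],uv[:,1].astype(np.float32)[None],cv2.INTER_LINEAR)[0]
    i=v.argmax();pts.append(uv[i])
    h=(v[i]+v[-8:].mean())/2; j=i+np.argmax(v[i:]<h); out.append(uv[j])
for z,p in((52,pts),(52,out)):
    Q=plane(w,p,z)[:,:2].astype(np.float32);e=cv2.fitEllipse(Q);print(e)
    A=np.c_[2*Q,np.ones(len(Q))];x=np.linalg.lstsq(A,(Q**2).sum(1),rcond=None)[0];rr=np.hypot(*(Q-x[:2]).T)
    k=abs(rr-np.median(rr))<1.2;x=np.linalg.lstsq(A[k],(Q[k]**2).sum(1),rcond=None)[0];print("circ",x[:2],np.median(rr),k.sum(),rr[k].std())
```

```text
[382.553748   -61.21736755 133.94201294] 0.007934688126218543
((453.2610168457031, -63.140811920166016), (49.7922248840332, 49.986881256103516), 140.8436737060547)
circ [453.26113185 -63.13957846] 24.93862501126752 120 0.138206141981522
((453.1676025390625, -63.13861083984375), (52.995147705078125, 53.05882263183594), 118.02305603027344)
circ [453.16792372 -63.13841736] 26.51044664297803 120 0.0667932146746672
```

View pics/pot2.png

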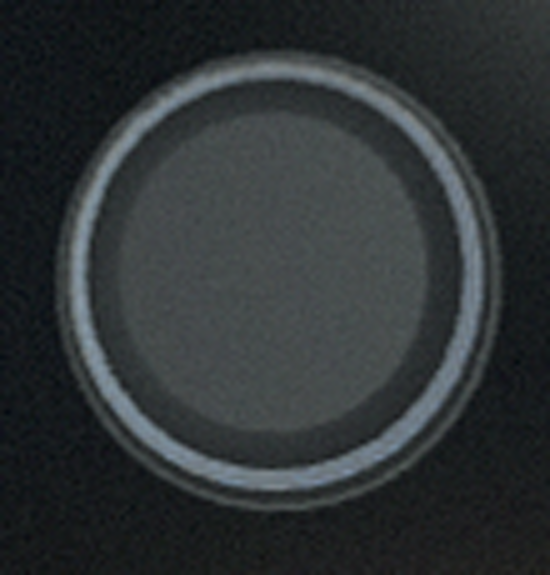

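Request:
drive_tool(
  motion=[
    {"xyz": [0.36, 0, 3.6], "rot": [0, 0, 0], "hand": -0.3},
    {"xyz": [0.36, 0, 7.16], "rot": [0, 0, 0], "hand": -0.3},
    {"xyz": [0.36, 2, 7.16], "rot": [0, 0, 0], "hand": -0.3},
    {"xyz": [0.36, 5, 7.16], "rot": [0, 0, 0], "hand": -0.3},
    {"xyz": [0.36, 7.4, 7.16], "rot": [0, 0, 0], "hand": -0.3},
    {"xyz": [0.36, 7.4, 7.16], "rot": [0, 0, 0], "hand": -0.3},
    {"xyz": [0.36, 7.4, 7.16], "rot": [0, 0, 0], "hand": -0.3},
    {"xyz": [0.36, 7.4, 7.16], "rot": [0, 0, 0], "hand": -0.3},
  ],
)

```text
t: 6.6
tool_pos: [454.8, -64.1, 60.9]
tool_rot: [-1.57, 0.0, -1.568]
wrist_force: [0.6, 0.1, -0.6]
opening: 64.7
```

Run:
```python
from h import *
s=viewer.camera("side");crop(s,260,160,360,250,6,"s8.png")
q=bot.read_state();print(q["tool_pos"],q["tool_rot"],q["opening"],q["wrist_force"],q["joint_vel"].round(3))
t=viewer.camera("top");crop(t,270,190,350,260,6,"t8.png")
w=viewer.camera("wrist");cv2.imwrite("pics/w8.png",w["img"])
```

```text
[455.25315589 -64.49220092  61.38600621] [-1.56833439e+00 -1.91971032e-04 -1.56798538e+00] 64.6300337233935 [0.20423154 0.19187365 0.47820627] [-0.009 -0.013 -0.004  0.    -0.004  0.   ]
```

View pics/s8.png

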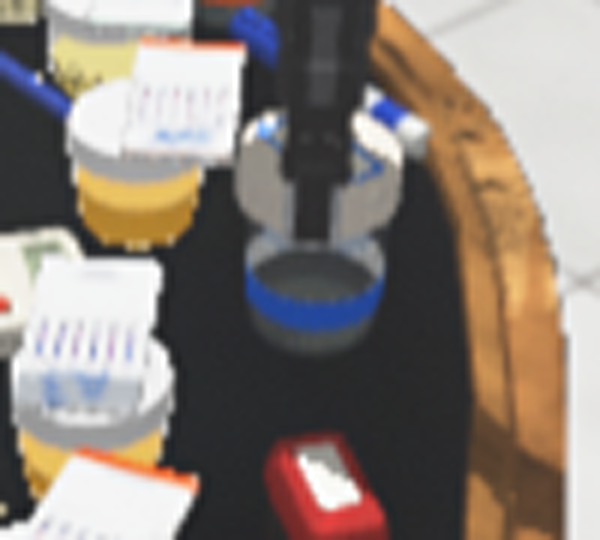

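Run:
```python
from h import *
s=viewer.camera("side");e=np.array(s["eye"])
def at_y(uv,y):
    d=rays(s,[uv])[0];return (e+d*((y-e[1])/d[1])).round(1)
f=lambda x,y:(260+x/6-.42,160+y/6-.42)
for n,a,b in(("lid",(236,180),(405,180)),("pot",(246,262),(386,262))):
    print(n,at_y(f(*a),-63.),at_y(f(*b),-63.))
crop(s,285,170,335,225,11,"s9.png")
```

```text
lid [486.  -63.   69.7] [418.7 -63.   75. ]
pot [480.4 -63.   28.6] [423.1 -63.   33.4]
```

View pics/s9.png

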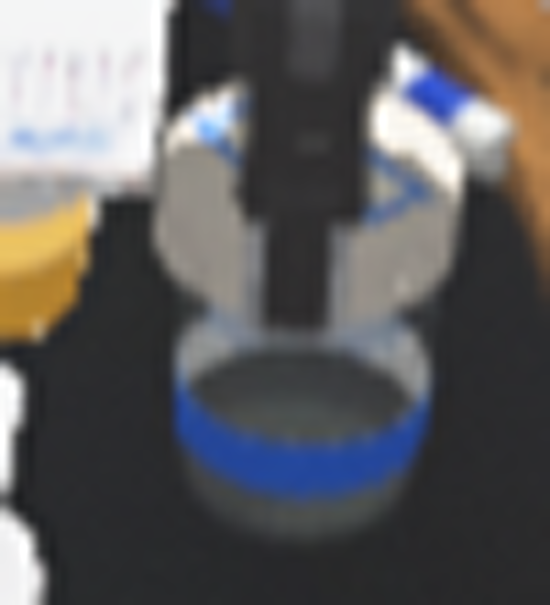

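View pics/w8.png

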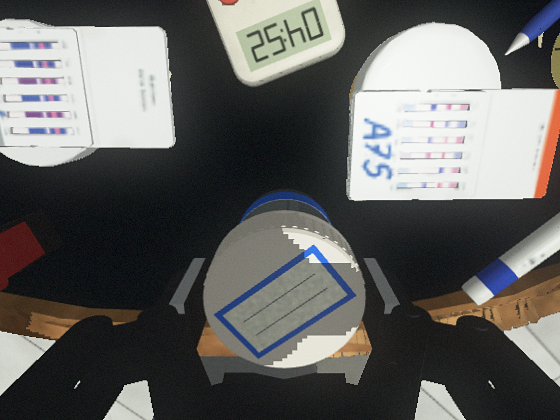

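Request:
drive_tool(
  motion=[
    {"xyz": [0.03, 0.5, -0.07], "rot": [-0.15, 0, 0], "hand": -0.3},
    {"xyz": [0.03, 1.0, -0.07], "rot": [-0.15, 0, 0], "hand": -0.3},
    {"xyz": [0.03, 1.4, -0.07], "rot": [-0.15, 0, 0], "hand": -0.3},
    {"xyz": [0.03, 1.8, -0.07], "rot": [-0.15, 0, 0], "hand": -0.3},
    {"xyz": [0.03, 2.0, -0.07], "rot": [-0.15, 0, 0], "hand": -0.3},
    {"xyz": [0.03, 2.0, -0.07], "rot": [-0.15, 0, 0], "hand": -0.3},
  ],
)

```text
t: 7.3
tool_pos: [454.0, -65.1, 40.6]
tool_rot: [-1.572, 0.0, -1.569]
wrist_force: [0.1, -0.2, -1.0]
opening: 64.7
```

Run:
```python
from h import *
s=viewer.camera("side");crop(s,285,170,335,225,11,"s10.png")
q=bot.read_state();print(q["tool_pos"],q["tool_rot"],q["opening"],q["wrist_force"],q["torque"])
```

```text
[454.24185507 -65.10467833  40.92040725] [-1.57141005e+00  1.76267357e-05 -1.56891273e+00] 64.54007104983046 [-0.52858481  0.04226642 -0.06922627] [-0.00334883 -0.05207844  0.01153743]
```

View pics/s10.png

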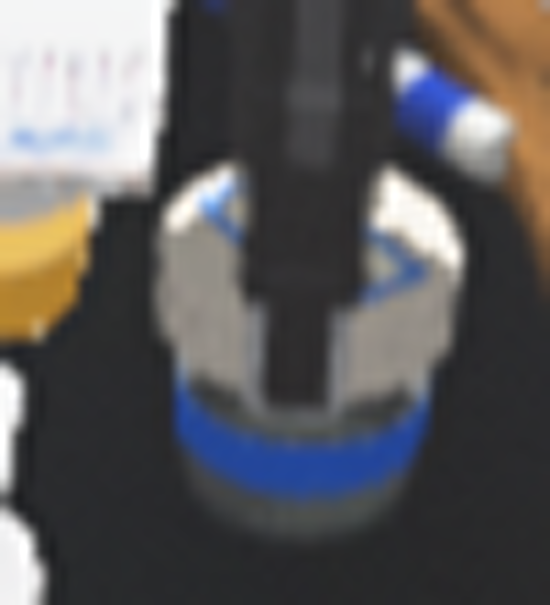

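Request:
drive_tool(
  motion=[
    {"xyz": [0, 0.3, 0], "rot": [0, 0, 0], "hand": -0.3},
    {"xyz": [0, 0.6, 0], "rot": [0, 0, 0], "hand": -0.3},
    {"xyz": [0, 0.9, 0], "rot": [0, 0, 0], "hand": -0.3},
    {"xyz": [0, 1.1, 0], "rot": [0, 0, 0], "hand": -0.3},
    {"xyz": [0, 1.1, 0], "rot": [0, 0, 0], "hand": -0.3},
  ],
)

```text
t: 7.77
tool_pos: [454.1, -65.1, 30.1]
tool_rot: [-1.572, 0.0, -1.569]
wrist_force: [-1.4, 0.0, 5.1]
opening: 64.8
```

Run:
```python
from h import *
s=viewer.camera("side");crop(s,285,170,335,225,11,"s11.png")
q=bot.read_state();print(q["tool_pos"],q["tool_rot"],q["opening"],q["wrist_force"],q["torque"])
```

```text
[454.1238241  -65.09060258  30.14732075] [-1.57162620e+00  1.28614422e-05 -1.56883699e+00] 64.6791443120293 [-2.75106866  0.6112355   4.82346077] [0.09408968 0.2693606  0.00156184]
```

View pics/s11.png

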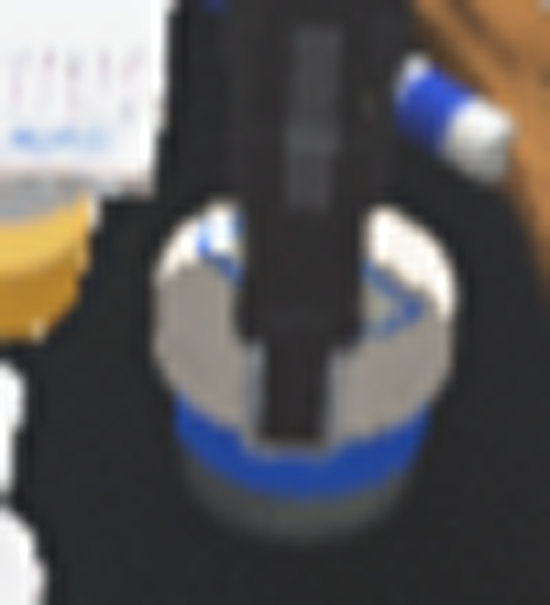

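Request:
drive_tool(
  motion=[
    {"xyz": [0, 0.1, 0], "rot": [0, 0, 0], "hand": -0.3},
    {"xyz": [0, 0.15, 0], "rot": [0, 0, 0], "hand": -0.3},
    {"xyz": [0, 0.15, 0], "rot": [0, 0, 0], "hand": -0.3},
  ],
)

```text
t: 8.07
tool_pos: [454.2, -65.1, 30.0]
tool_rot: [-1.571, -0.0, -1.569]
wrist_force: [-5.1, 1.9, 17.9]
opening: 64.7
```

Request:
drive_tool(
  motion=[
    {"xyz": [0, 0, 0], "rot": [0, 0, 0], "hand": -0.3},
    {"xyz": [0, 0, 0], "rot": [0, 0, 0], "hand": -1},
    {"xyz": [0, 0, 0], "rot": [0, 0, 0], "hand": -1},
    {"xyz": [0, 0, 0], "rot": [0, 0, 0], "hand": -1},
    {"xyz": [0, -2, 0], "rot": [0, 0, 0], "hand": -1},
    {"xyz": [0, -6, 0], "rot": [0, 0, 0], "hand": -1},
    {"xyz": [0, -10, -3], "rot": [0, 0, 0], "hand": -1},
    {"xyz": [0, -14, -6.6], "rot": [0, 0, 0], "hand": -1},
  ],
)

```text
t: 8.73
tool_pos: [402.3, -65.5, 156.0]
tool_rot: [-1.57, -0.001, -1.568]
wrist_force: [0.3, -1.1, 1.1]
opening: 85.2
```

Request:
drive_tool(
  motion=[
    {"xyz": [0, -0.5, -1], "rot": [0, 0, 0], "hand": -1},
    {"xyz": [0, -0.5, -1], "rot": [0, 0, 0], "hand": -1},
    {"xyz": [0, -0.5, -1], "rot": [0, 0, 0], "hand": -1},
    {"xyz": [0, -0.5, -1], "rot": [0, 0, 0], "hand": -1},
  ],
)

```text
t: 9.07
tool_pos: [392.5, -65.5, 160.2]
tool_rot: [-1.571, -0.0, -1.568]
wrist_force: [-0.1, -1.1, -0.3]
opening: 85.1
```

Run:
```python
from h import *
q=bot.read_state();print(q["tool_pos"],q["tool_rot"],q["joint_vel"].round(3))
w=viewer.camera("wrist");cv2.imwrite("pics/w12.png",w["img"])
lidmeas(w,56,(220,40,360,180))
P=cloud(w);m=(P[...,2]>45)&(np.hypot(P[...,0]-453,P[...,1]+63)<25)
A=np.c_[P[m][:,:2]-[453,-63],np.ones(m.sum())];print("lid plane",np.linalg.lstsq(A,P[m][:,2],rcond=None)[0])
s=viewer.camera("side");crop(s,255,150,355,250,6,"s12.png")
```

```text
[392.54971275 -65.50474606 160.16772975] [-1.57109616e+00 -1.02876486e-04 -1.56816194e+00] [ 0.003  0.022 -0.001 -0.     0.005 -0.003]
label [467.1 -79. ] 30.7 93.0 long dir deg 131.8
white ell ((453.4317626953125, -63.52094650268555), (64.06681060791016, 64.38751983642578), 179.7519073486328)
lid plane [ 1.27094017e-03 -3.36338969e-04  5.52989770e+01]
```

View pics/w12.png

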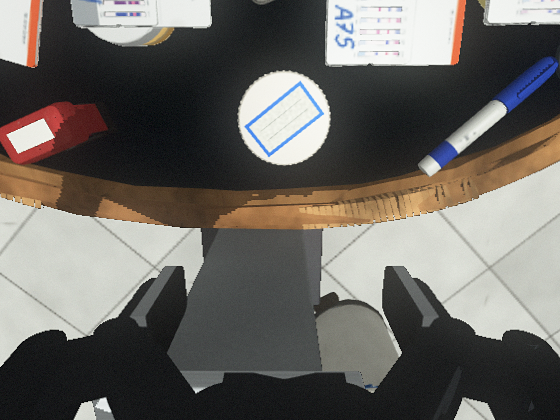

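View pics/s12.png

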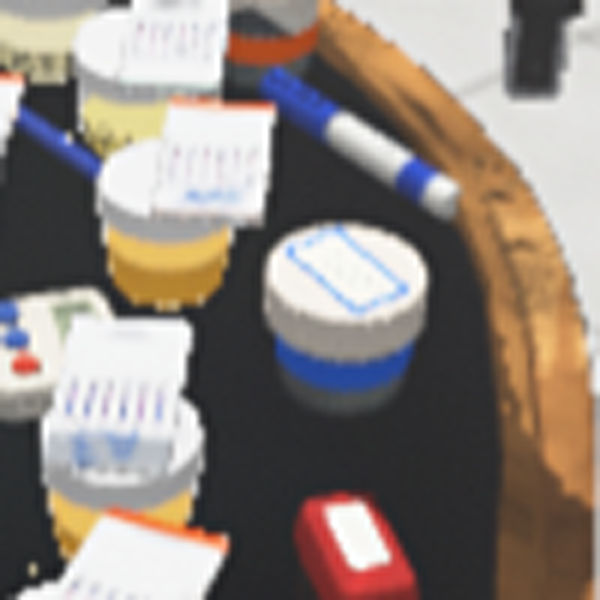

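Request:
drive_tool(
  motion=[
    {"xyz": [-4, 0, 0], "rot": [0, 0, 0], "hand": -1},
    {"xyz": [-8, 0, 0], "rot": [0, 0, 0], "hand": -1},
    {"xyz": [-12, 0, 0], "rot": [0, 0, 0], "hand": -1},
    {"xyz": [-16, 0, 0], "rot": [0, 0, 0], "hand": -1},
    {"xyz": [-17.2, 0, 0], "rot": [0, 0, 0], "hand": -1},
    {"xyz": [-17.2, 0, 0], "rot": [0, 0, 0], "hand": -1},
    {"xyz": [-17.2, 0, 0], "rot": [0, 0, 0], "hand": -1},
    {"xyz": [-17.2, 0, 0], "rot": [0, 0, 0], "hand": -1},
  ],
)

```text
t: 9.83
tool_pos: [391.9, 106.2, 159.1]
tool_rot: [-1.574, 0.0, -1.567]
wrist_force: [-0.3, 0.6, -0.7]
opening: 85.3
```

```bash
cat >> h.py <<'E'
def rect(w,mask,z):
    ys,xs=np.nonzero(mask);P=plane(w,np.c_[xs,ys],z)[:,:2].astype(np.float32)
    r=cv2.minAreaRect(P);bp=cv2.boxPoints(r);L=max([bp[1]-bp[0],bp[2]-bp[1]],key=np.linalg.norm)
    print("rect",np.round(r[0],1),np.round(r[1],1),"long deg",round(float(np.degrees(np.arctan2(L[1],L[0])))%180,1))
E
python3 - <<'E'
from h import *
q=bot.read_state();print(q["tool_pos"],q["tool_rot"],q["joint_vel"].round(3))
w=viewer.camera("wrist");cv2.imwrite("pics/w13.png",w["img"])
P=cloud(w);hsv=cv2.cvtColor(w["img"],cv2.COLOR_BGR2HSV);H,S,V=cv2.split(hsv)
near=(np.hypot(P[...,0]-447,P[...,1]-105)<50)
top=near&(P[...,2]>65);rect(w,top,70);print(np.median(P[top][:,2]))
wh=near&(P[...,2]>60)&(S<60)&(V>90);rect(w,wh,70)
E
```

```text
[391.88786305 106.15723184 159.08527636] [-1.57416626e+00  4.61125286e-05 -1.56736985e+00] [-0.024 -0.01   0.002  0.001  0.001  0.003]
rect [326.7 103.9] [273.2 277.6] long deg 90.2
239.37757190896394
rect [339.5  68.5] [237.6  30.1] long deg 21.2
```

View pics/w13.png

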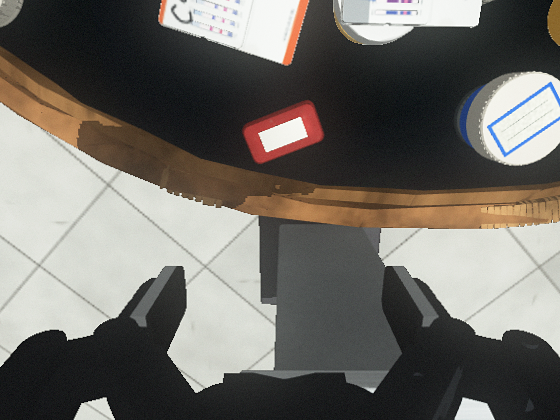

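Run:
```python
from h import *
w=viewer.camera("wrist");q=bot.read_state();print(q["tool_pos"],q["tool_rot"],w["eye"],w["orientation"])
hsv=cv2.cvtColor(w["img"],cv2.COLOR_BGR2HSV);H,S,V=cv2.split(hsv)
b=np.zeros(H.shape,bool);b[90:172,235:335]=True
P=cloud(w)
red=b&((H<8)|(H>170))&(S>100)&(V>60)
wh=b&(S<60)&(V>110)
rect(w,wh,70)
rect(w,red&(P[...,2]>62),70);rect(w,red,70)
print(np.median(P[...,2][wh]))
# label from w12 picture with its pose
img=cv2.imread("pics/w12.png");s=dict(w)
from scipy.spatial.transform import Rotation as R
Rt=R.from_euler("xyz",q["tool_rot"]);Rc=R.from_euler("xyz",w["orientation"])
rel=Rt.inv()*Rc;off=Rt.inv().apply(np.array(w["eye"])-q["tool_pos"]);print("cam in tool",off)
R2=R.from_euler("xyz",[-1.57109616e+00,-1.02876486e-04,-1.56816194e+00])
s["eye"]=np.array([392.54971275,-65.50474606,160.16772975])+R2.apply(off);s["orientation"]=(R2*rel).as_euler("xyz")
hsv=cv2.cvtColor(img,cv2.COLOR_BGR2HSV);H,S,V=cv2.split(hsv)
b=np.zeros(H.shape,bool);b[76:162,242:327]=True
rect(s,b&(H>95)&(H<125)&(S>90)&(V>60),56)
```

```text
[392.08734781 105.62370318 159.45098997] [-1.57331194e+00  1.61811355e-04 -1.56923133e+00] [470.57011756 107.56796929 300.30405877] [-3.12802014e-01  6.87176975e-04 -1.56891523e+00]
rect [443.8 108.9] [14.  30.1] long deg 111.0
rect [444.8 109.1] [27.7 50.4] long deg 111.0
rect [445.1 108.9] [29.  51.1] long deg 111.2
nan
cam in tool [  -1.84423019 -141.04976638   78.13113673]
rect [453.  -63.2] [27.7 49.3] long deg 128.1
```

Request:
drive_tool(
  motion=[
    {"xyz": [-0.17, 0, 3], "rot": [0, -7, 0], "hand": -1},
    {"xyz": [-0.17, 1, 5.27], "rot": [0, -14, 0], "hand": -1},
    {"xyz": [-0.17, 3, 5.27], "rot": [0, -21, 0], "hand": -1},
    {"xyz": [-0.17, 5, 5.27], "rot": [0, -21, 0], "hand": -1},
    {"xyz": [-0.17, 7, 5.27], "rot": [0, -21, 0], "hand": -1},
    {"xyz": [-0.17, 7, 5.27], "rot": [0, -21, 0], "hand": -1},
    {"xyz": [-0.17, 7, 5.27], "rot": [0, -21, 0], "hand": -1},
  ],
)

```text
t: 10.52
tool_pos: [443.9, 106.4, 88.7]
tool_rot: [-1.576, 0.002, -1.205]
wrist_force: [0.5, -0.1, 0.1]
opening: 85.3
```

Run:
```python
from h import *
q=bot.read_state();print(q["tool_pos"],q["tool_rot"],q["qpos"].round(2))
w=viewer.camera("wrist");cv2.imwrite("pics/w14.png",w["img"])
hsv=cv2.cvtColor(w["img"],cv2.COLOR_BGR2HSV);H,S,V=cv2.split(hsv)
b=np.zeros(H.shape,bool);b[170:360,200:370]=True
red=b&((H<8)|(H>170))&(S>100)&(V>50);rect(w,red,70)
rect(w,b&(S<60)&(V>100),70)
```

```text
[443.904919   106.37463603  88.65233776] [-1.57589445  0.00208288 -1.20479099] [-0.01  0.25  1.94  0.    0.96  1.19]
rect [459.  114.7] [53.6 50.3] long deg 21.0
rect [419.7  92.7] [72.6 99.4] long deg 101.5
```

View pics/w14.png

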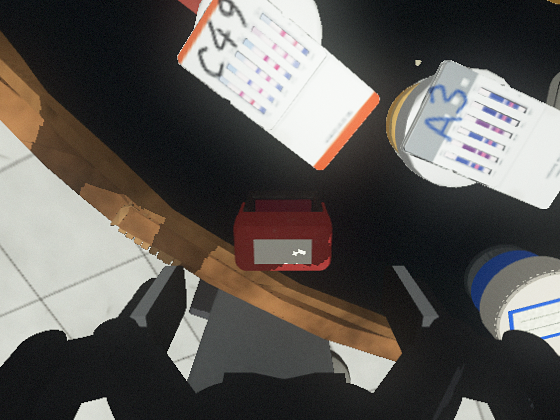

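Request:
drive_tool(
  motion=[
    {"xyz": [-0.1, 1.5, 0.1], "rot": [0.25, 0, 0], "hand": -1},
    {"xyz": [-0.1, 3, 0.1], "rot": [0.25, 0, 0], "hand": -1},
    {"xyz": [-0.1, 4.2, 0.1], "rot": [0.25, 0, 0], "hand": -1},
    {"xyz": [-0.1, 4.5, 0.1], "rot": [0.25, 0, 0], "hand": -1},
    {"xyz": [-0.1, 4.5, 0.1], "rot": [0.25, 0, 0], "hand": -1},
    {"xyz": [-0.1, 4.5, 0.1], "rot": [0.25, 0, 0], "hand": -0.7},
  ],
)

```text
t: 11.07
tool_pos: [446.3, 107.7, 45.8]
tool_rot: [-1.567, 0.0, -1.205]
wrist_force: [0.5, -0.4, 0.7]
opening: 75.2
```

Run:
```python
from h import *
q=bot.read_state();print(q["tool_pos"],q["tool_rot"],q["opening"])
w=viewer.camera("wrist");cv2.imwrite("pics/w15.png",w["img"])
s=viewer.camera("side");crop(s,270,190,350,280,7,"s15.png")
```

```text
[446.31485169 107.71255465  45.81755872] [-1.56731106e+00  4.47183665e-04 -1.20468413e+00] 75.22082198268997
```

View pics/w15.png

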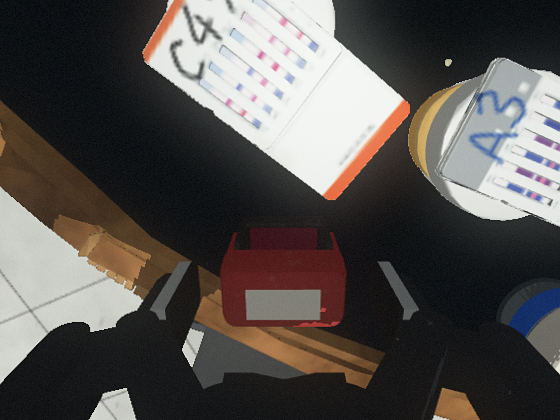

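View pics/s15.png

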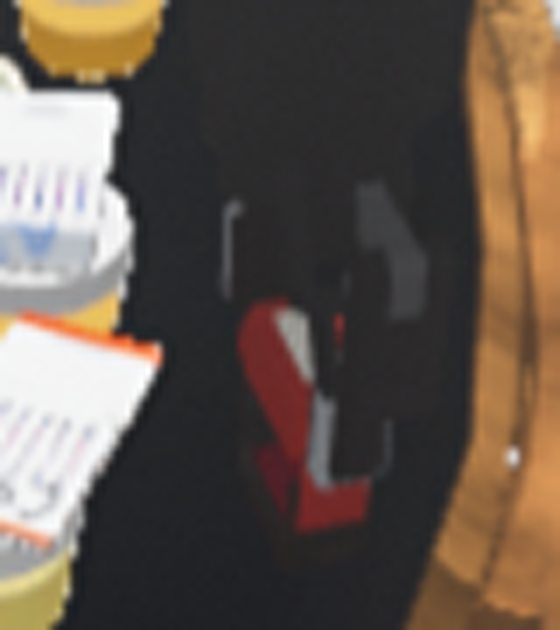

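Request:
drive_tool(
  motion=[
    {"xyz": [-0.1, 0.3, -0.05], "rot": [-0.2, 0, 0], "hand": -0.7},
    {"xyz": [-0.1, 0.3, -0.05], "rot": [-0.2, 0, 0], "hand": -0.5},
    {"xyz": [-0.1, 0.3, -0.05], "rot": [-0.2, 0, 0], "hand": -0.3},
    {"xyz": [-0.1, 0.3, -0.05], "rot": [-0.2, 0, 0], "hand": -0.05},
    {"xyz": [-0.1, 0.3, -0.05], "rot": [-0.2, 0, 0], "hand": -0.05},
    {"xyz": [-0.1, 0.3, -0.05], "rot": [-0.2, 0, 0], "hand": -0.05},
  ],
  newtons=50,
)

```text
t: 11.67
tool_pos: [445.7, 108.7, 43.0]
tool_rot: [-1.57, 0.0, -1.204]
wrist_force: [-0.1, 0.1, 1.1]
opening: 51.5
```

Run:
```python
from h import *
q=bot.read_state();print(q["tool_pos"],q["tool_rot"],q["opening"],q["wrist_force"],q["torque"])
w=viewer.camera("wrist");cv2.imwrite("pics/w16.png",w["img"])
s=viewer.camera("side");crop(s,270,190,350,280,7,"s16.png")
```

```text
[445.67103512 108.6774435   42.97284264] [-1.57008778e+00  3.44194018e-04 -1.20449314e+00] 51.48102939491129 [-0.09487222  0.06507752  1.13110751] [ 0.12753388  0.00763065 -0.01948185]
```

View pics/w16.png

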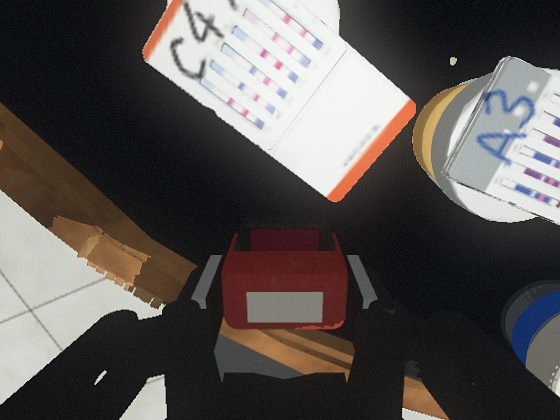

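View pics/s16.png

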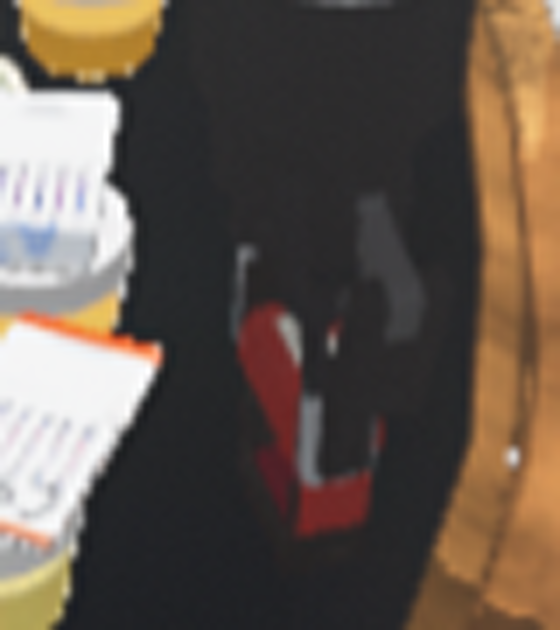

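Run:
```python
from h import *
s=viewer.camera("side");P=cloud(s)
for x,y in((340,350),(340,400),(340,440),(340,465),(345,474),(340,495),(340,515),(340,525),(330,550),(300,505)): 
    u,v=270+x/7,190+y/7;print(x,y,P[int(round(v)),int(round(u))].round(0))
w=viewer.camera("wrist");P=cloud(w)
for u,v in((218,260),(205,270),(200,290),(192,305),(355,260),(362,275),(375,295),(285,275),(285,258),(285,305)): print(u,v,P[v,u].round(0))
```

```text
340 350 [436. 168. 123.]
340 400 [435. 169. 106.]
340 440 [433. 145.  66.]
340 465 [432. 146.  60.]
345 474 [431. 132.  40.]
340 495 [430. 131.  30.]
340 515 [430. 132.  22.]
340 525 [429. 128.  15.]
330 550 [433. 129.   3.]
300 505 [443. 137.  31.]
218 260 [446. 140.  54.]
205 270 [444. 144.  62.]
200 290 [445. 142.  77.]
192 305 [445. 143.  87.]
355 260 [467.  86.  54.]
362 275 [466.  86.  66.]
375 295 [468.  85.  81.]
285 275 [455. 113.  64.]
285 258 [457. 114.  55.]
285 305 [445. 110.  69.]
```

Request:
drive_tool(
  motion=[
    {"xyz": [0, -1.5, 0], "rot": [0, 0, 0], "hand": -0.05},
    {"xyz": [0, -4, 0], "rot": [0, 0, 0], "hand": -0.05},
    {"xyz": [0, -7, 0], "rot": [0, -6, 0], "hand": -0.05},
    {"xyz": [0, -10, 0], "rot": [0, -12, 0], "hand": -0.05},
    {"xyz": [0, -11.5, 0], "rot": [0, -17.1, 0], "hand": -0.05},
    {"xyz": [0, -11.5, 0], "rot": [0, -17.1, 0], "hand": -0.05},
    {"xyz": [0, -11.5, 0], "rot": [0, -17.1, 0], "hand": -0.05},
  ],
)

```text
t: 12.45
tool_pos: [445.9, 108.5, 158.3]
tool_rot: [-1.569, -0.001, -0.908]
wrist_force: [0.4, -0.6, -0.2]
opening: 51.4
```

Run:
```python
from h import *
q=bot.read_state();print(q["tool_pos"],q["tool_rot"],q["opening"],q["wrist_force"])
w=viewer.camera("wrist");cv2.imwrite("pics/w17.png",w["img"])
s=viewer.camera("side");crop(s,270,150,370,260,5.4,"s17.png")
```

```text
[445.87039909 108.48357388 158.26219024] [-1.56894827e+00 -1.00509365e-03 -9.08076382e-01] 51.37107561020575 [ 0.3510386  -0.57156009 -0.2111399 ]
```

View pics/w17.png

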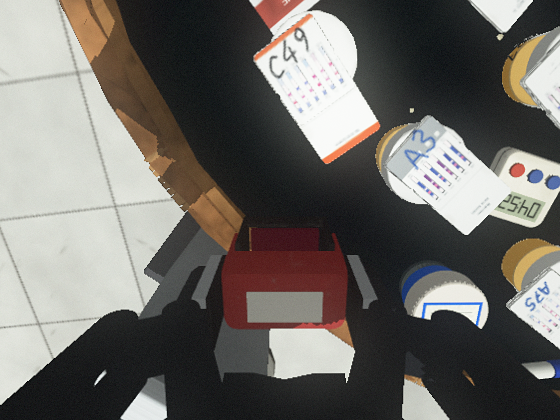

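View pics/s17.png

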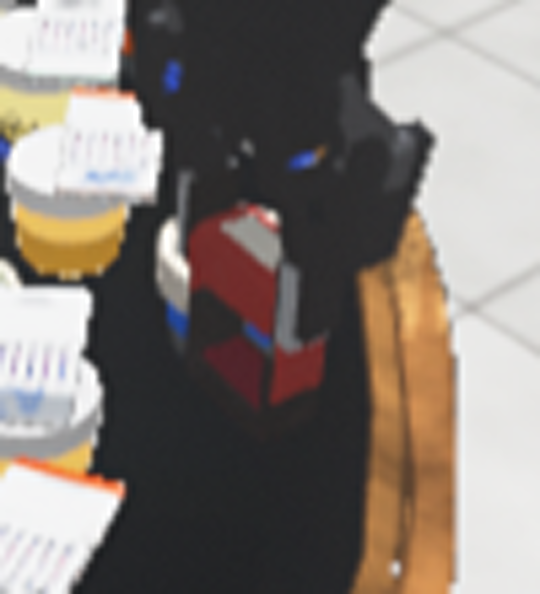

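Run:
```python
from h import *
q=bot.read_state();print(q["tool_pos"],q["tool_rot"],q["joint_vel"].round(3))
w=viewer.camera("wrist")
hsv=cv2.cvtColor(w["img"],cv2.COLOR_BGR2HSV);H,S,V=cv2.split(hsv)
b=np.zeros(H.shape,bool);b[285:326,238:332]=True
P=cloud(w);wh=b&(S<60)&(V>90)
print("z",np.median(P[wh][:,2])-q["tool_pos"][2])
z=q["tool_pos"][2]+27
for zz in(z,z-1.5):
    rect(w,wh,zz);rd=b&0 if 0 else None
    ys,xs=np.nonzero(wh);c=cv2.minAreaRect(plane(w,np.c_[xs,ys],zz)[:,:2].astype(np.float32))[0]
    d=np.array([c[0],c[1],0])-[q["tool_pos"][0],q["tool_pos"][1],0]
    print("in tool",R.from_euler("xyz",q["tool_rot"]).inv().apply(d))
crop(w,205,220,365,345,4.5,"st17.png")
```

```text
[444.52555785 108.51096809 156.5788067 ] [-1.57213042  0.00161216 -0.90809877] [ 0.001  0.013  0.007  0.003  0.002 -0.009]
z nan
rect [443.5 109.4] [13.7 29.5] long deg 128.0
in tool [-1.31335512  0.00248126 -0.27278542]
rect [442.7 108.7] [13.9 29.9] long deg 128.0
in tool [-1.31367065  0.00387852 -1.31975935]
```

View pics/st17.png

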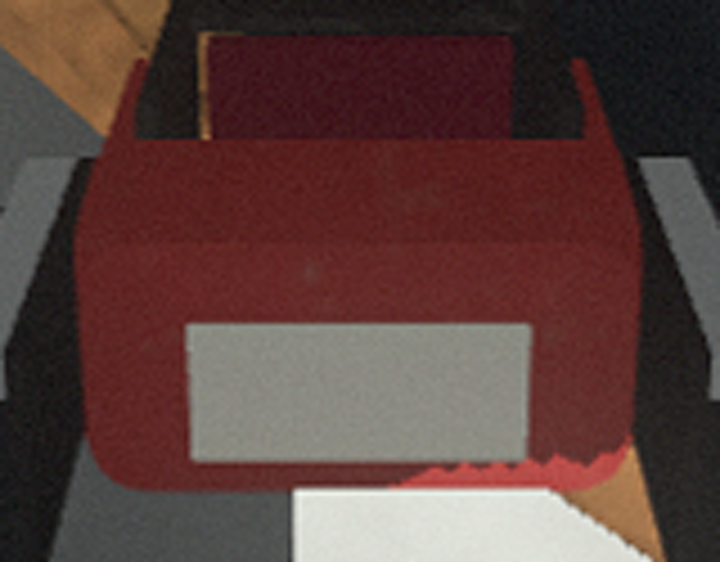

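Run:
```python
from h import *
q=bot.read_state();w=viewer.camera("wrist");q=bot.read_state()
z=q["tool_pos"][2]+27;Ri=R.from_euler("xyz",q["tool_rot"]).inv()
for n,r in(("front",273.8),("w1",291.8),("w2",322.7),("back",328.9)):
    p=plane(w,[(285,r)],z)[0];print(n,Ri.apply(p-q["tool_pos"]).round(2))
img=cv2.imread("pics/w13.png");cv2.imwrite("pics/st13.png",cv2.resize(img[90:175,235:335],None,fx=7,fy=7,interpolation=cv2.INTER_CUBIC))
```

```text
front [ -1.11 -27.03  14.42]
w1 [ -1.11 -27.01   6.61]
w2 [ -1.11 -26.98  -7.52]
back [ -1.1  -26.98 -10.48]
```

View pics/st13.png

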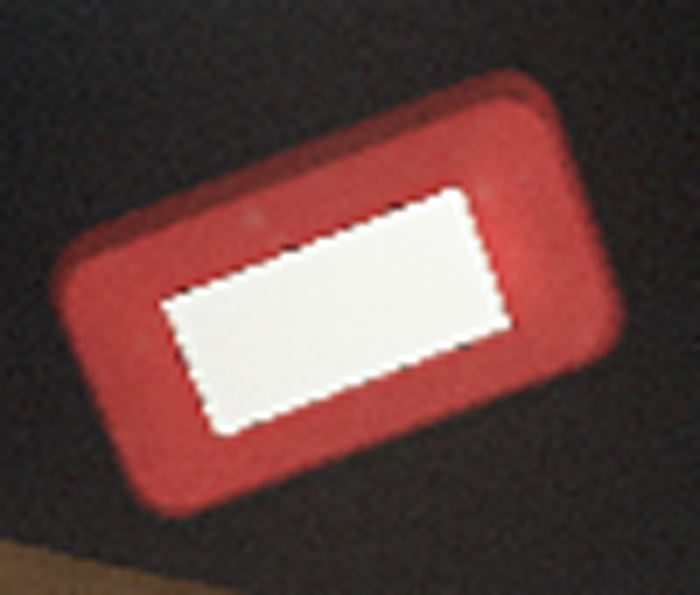

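Request:
drive_tool(
  motion=[
    {"xyz": [3, 0, -2], "rot": [0, 0, 0], "hand": -0.05},
    {"xyz": [6, 0, -4.2], "rot": [0, 0, 0], "hand": -0.05},
    {"xyz": [9, 0, -6.3], "rot": [0, 0, 0], "hand": -0.05},
    {"xyz": [12, 0, -8.4], "rot": [0, 0, 0], "hand": -0.05},
    {"xyz": [14.1, 0, -9.8], "rot": [0, 0, 0], "hand": -0.05},
    {"xyz": [14.1, 2, -9.8], "rot": [0, 0, 0], "hand": -0.05},
    {"xyz": [14.1, 4.2, -9.8], "rot": [0, 0, 0], "hand": -0.05},
    {"xyz": [14.1, 4.2, -9.8], "rot": [0, 0, 0], "hand": -0.05},
  ],
)

```text
t: 13.32
tool_pos: [450.6, -62.4, 109.9]
tool_rot: [-1.577, 0.01, -0.91]
wrist_force: [-0.7, 0.6, -0.4]
opening: 51.3
```

Request:
drive_tool(
  motion=[
    {"xyz": [0, 0, 0], "rot": [0, 0, 0], "hand": -0.05},
    {"xyz": [0, 0, 0], "rot": [0, 0, 0], "hand": -0.05},
  ],
)

```text
t: 13.48
tool_pos: [449.8, -62.0, 109.4]
tool_rot: [-1.579, 0.012, -0.91]
wrist_force: [0.1, 0.1, -0.9]
opening: 51.5
```

Run:
```python
from h import *
q=bot.read_state();print(q["tool_pos"],q["tool_rot"],q["opening"],q["joint_vel"].round(3),q["wrist_force"])
w=viewer.camera("wrist");cv2.imwrite("pics/w18.png",w["img"])
crop(w,190,170,390,340,4,"w18c.png")
s=viewer.camera("side");crop(s,270,150,350,230,7.5,"s18.png")
```

```text
[449.77419614 -61.96826888 109.36082419] [-1.57872157  0.01236502 -0.91021407] 51.51100326764091 [ 0.008 -0.021 -0.021  0.002 -0.001 -0.003] [ 0.08890569  0.1136889  -0.86065616]
```

View pics/w18c.png

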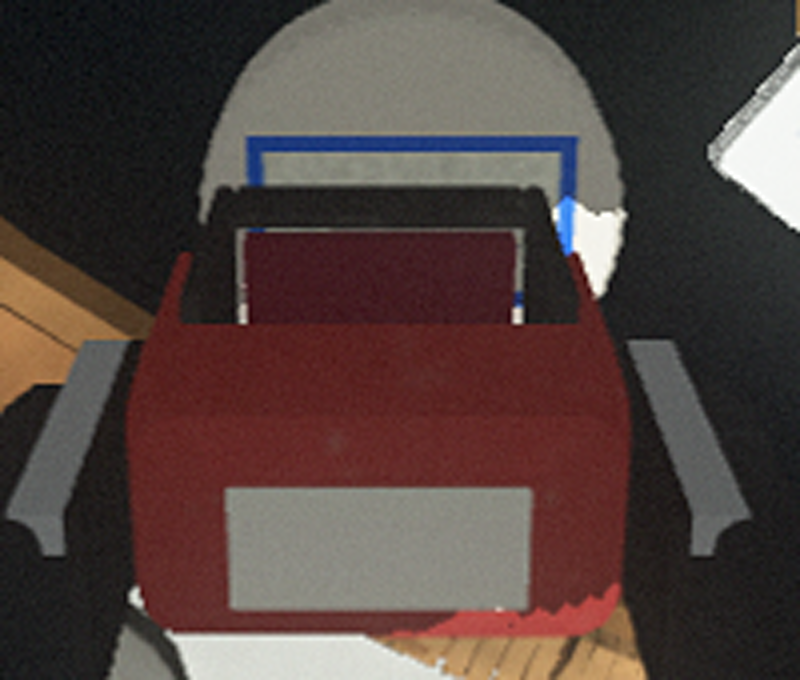

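View pics/s18.png

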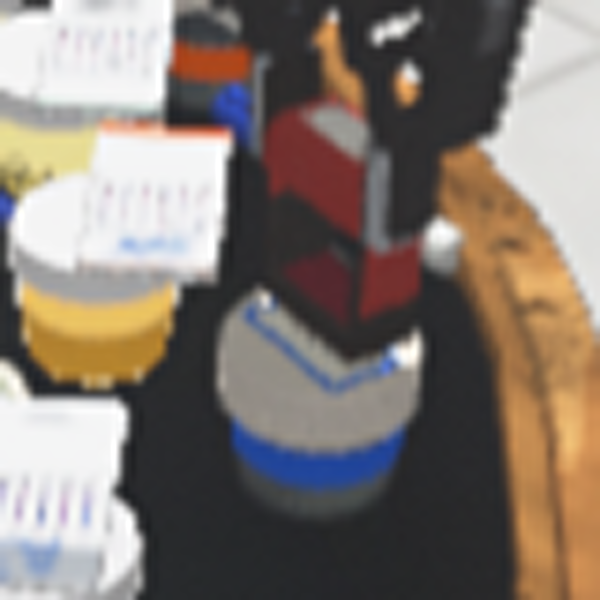

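```bash
cat >> h.py <<'E'
def corr(pos,rot):
    q=bot.read_state();A=R.from_euler("xyz",q["tool_rot"])
    d=A.inv().apply(np.array(pos)-q["tool_pos"])/10
    r=np.degrees((A.inv()*R.from_euler("xyz",rot)).as_rotvec())
    print("pos",q["tool_pos"].round(2),"rot",q["tool_rot"].round(4),"F",q["wrist_force"].round(2),"t",q["t"],"vel",abs(q["joint_vel"]).max().round(3));print("xyz cm",d.round(2),"rot deg",r.round(2))
E
python3 -c "
from h import *
corr((453.7,-63.2,107),(-np.pi/2,0,-0.908))"
```

```text
pos [450.99 -62.24 110.49] rot [-1.577   0.0094 -0.9096] F [-0.19 -0.14 -0.08] t 13.5833 vel 0.01
xyz cm [0.25 0.35 0.16] rot deg [ 0.35 -0.09 -0.54]
```

Request:
drive_tool(
  motion=[
    {"xyz": [0.25, 0.2, 0.16], "rot": [0.35, -0.1, -0.54], "hand": -0.05},
    {"xyz": [0.25, 0.3, 0.16], "rot": [0.35, -0.1, -0.54], "hand": -0.05},
    {"xyz": [0.25, 0.3, 0.16], "rot": [0.35, -0.1, -0.54], "hand": -0.05},
    {"xyz": [0.25, 0.3, 0.16], "rot": [0.35, -0.1, -0.54], "hand": -0.05},
    {"xyz": [0.25, 0.3, 0.16], "rot": [0.35, -0.1, -0.54], "hand": -0.05},
  ],
)

```text
t: 14.0
tool_pos: [453.9, -63.2, 107.7]
tool_rot: [-1.571, -0.0, -0.908]
wrist_force: [0.4, 0.3, -0.8]
opening: 51.3
```

Run:
```python
from h import *
T=((453.7,-63.2,107),(-np.pi/2,0,-0.908))
corr(*T);w=viewer.camera("wrist");corr(*T)
crop(w,190,170,390,340,4,"w19c.png")
s=viewer.camera("side");crop(s,270,150,350,230,7.5,"s19.png");corr(*T)
```

```text
pos [453.86 -63.18 107.7 ] rot [-1.5706e+00 -4.0000e-04 -9.0760e-01] F [ 0.42  0.29 -0.83] t 14.0 vel 0.004
xyz cm [-0.01  0.07 -0.01] rot deg [-0.01  0.02  0.02]
pos [453.81 -63.17 107.62] rot [-1.5707e+00 -2.0000e-04 -9.0760e-01] F [-0.42 -0.04 -1.58] t 14.05 vel 0.003
xyz cm [-0.    0.06 -0.01] rot deg [-0.    0.02  0.01]
pos [453.79 -63.21 107.6 ] rot [-1.5708e+00 -2.0000e-04 -9.0770e-01] F [-0.54 -0.17 -1.03] t 14.1 vel 0.002
xyz cm [-0.01  0.06 -0.01] rot deg [-0.    0.02  0.01]
```

View pics/w19c.png

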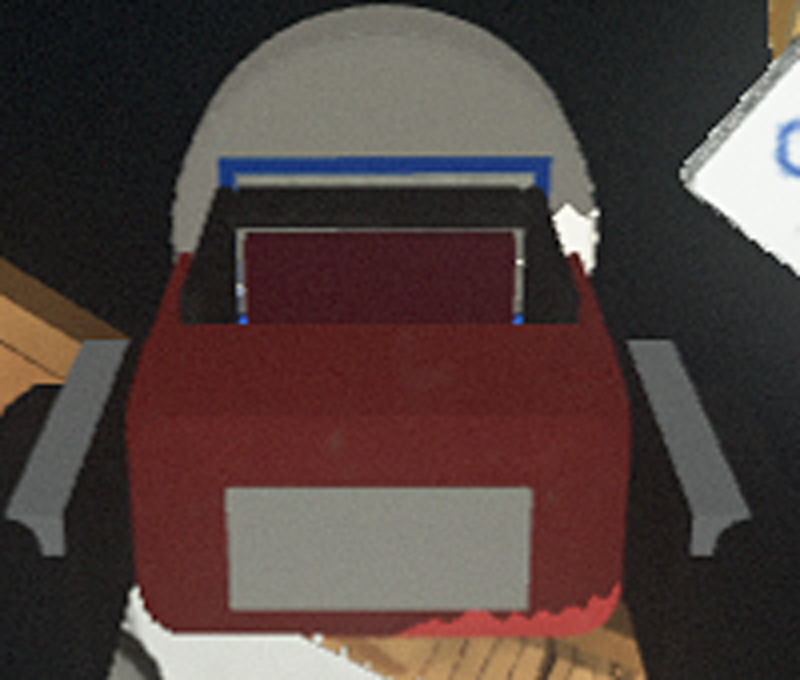

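View pics/s19.png

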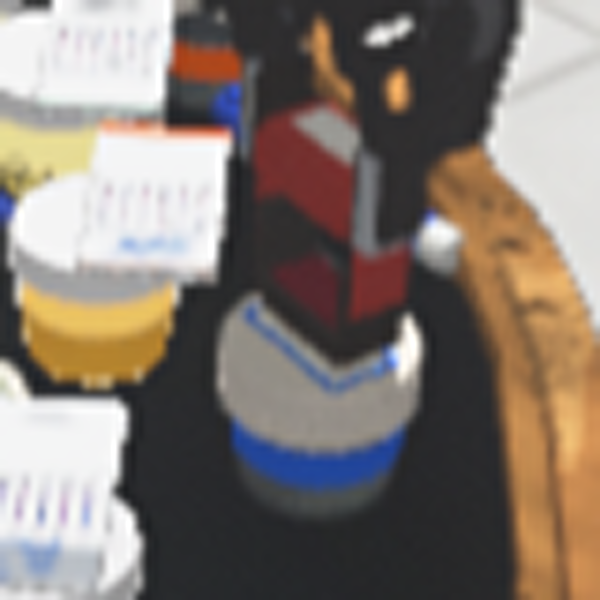

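Run:
```python
from h import *
w=viewer.camera("wrist");q=bot.read_state();Ri=R.from_euler("xyz",q["tool_rot"]).inv();tp=q["tool_pos"]
g=cv2.cvtColor(w["img"],cv2.COLOR_BGR2GRAY).astype(float);b=w["img"].astype(float)
col=b[195:235,260:310].mean(1);
for i,c in enumerate(col): print(195+i,c.round(0)) if i<32 else 0
f=lambda r,z:Ri.apply(plane(w,[(285,r)],z)[0]-tp).round(2)
zf=tp[2]-43
for r in(215.7,216.7,217.5):print("foot",r,f(r,zf),f(r,zf-1))
for r in(208.5,209.2):print("label",r,f(r,56))
```

```text
195 [117. 127. 130.]
196 [117. 127. 129.]
197 [117. 127. 129.]
198 [117. 127. 129.]
199 [116. 127. 129.]
200 [117. 127. 129.]
201 [117. 127. 130.]
202 [117. 127. 130.]
203 [116. 127. 129.]
204 [116. 127. 129.]
205 [117. 127. 129.]
206 [117. 127. 130.]
207 [117. 128. 131.]
208 [116. 132. 137.]
209 [117.  76.  52.]
210 [123.  58.  30.]
211 [123.  59.  31.]
212 [122.  54.  26.]
213 [122. 109.  95.]
214 [125. 139. 138.]
215 [129. 142. 140.]
216 [76. 82. 82.]
217 [30. 30. 32.]
218 [30. 31. 32.]
219 [30. 31. 34.]
220 [30. 32. 34.]
221 [31. 32. 34.]
222 [30. 31. 34.]
223 [32. 33. 35.]
224 [34. 35. 38.]
225 [33. 34. 37.]
226 [30. 31. 33.]
foot 215.7 [-0.8  43.   12.34] [-0.8  44.   11.97]
foot 216.7 [-0.8  43.   11.73] [-0.8  44.   11.36]
foot 217.5 [-0.8  43.   11.24] [-0.8  44.   10.87]
label 208.5 [-0.77 51.54 13.8 ]
label 209.2 [-0.77 51.54 13.36]
```

Request:
drive_tool(
  motion=[
    {"xyz": [0.04, 0.3, 0.05], "rot": [0, 0, 0], "hand": -0.05},
    {"xyz": [0.04, 0.6, 0.05], "rot": [0, 0, 0], "hand": -0.05},
    {"xyz": [0.04, 0.8, 0.05], "rot": [0, 0, 0], "hand": -0.05},
    {"xyz": [0.04, 0.8, 0.05], "rot": [0, 0, 0], "hand": -0.05},
    {"xyz": [0.04, 0.8, 0.05], "rot": [0, 0, 0], "hand": -0.05},
  ],
)

```text
t: 14.57
tool_pos: [454.4, -63.3, 99.4]
tool_rot: [-1.571, 0.0, -0.908]
wrist_force: [0.8, 0.8, -0.5]
opening: 51.7
```

Run:
```python
from h import *
T=((454.3,-63.2,99),(-np.pi/2,0,-0.908))
corr(*T);w=viewer.camera("wrist");corr(*T)
crop(w,190,170,390,340,4,"w20c.png")
s=viewer.camera("side");crop(s,270,150,350,230,7.5,"s20.png");corr(*T)
```

```text
pos [454.41 -63.26  99.38] rot [-1.5709e+00  1.0000e-04 -9.0780e-01] F [ 0.8   0.79 -0.49] t 14.5667 vel 0.004
xyz cm [-0.01  0.04 -0.  ] rot deg [ 0.01  0.01 -0.01]
pos [454.4  -63.24  99.46] rot [-1.5709  0.     -0.9078] F [0.26 0.1  0.06] t 14.6167 vel 0.004
xyz cm [-0.01  0.05 -0.01] rot deg [ 0.    0.01 -0.  ]
pos [454.44 -63.23  99.52] rot [-1.5708 -0.     -0.9078] F [ 0.22 -0.18 -0.25] t 14.6667 vel 0.003
xyz cm [-0.01  0.05 -0.01] rot deg [0.   0.01 0.  ]
```

View pics/w20c.png

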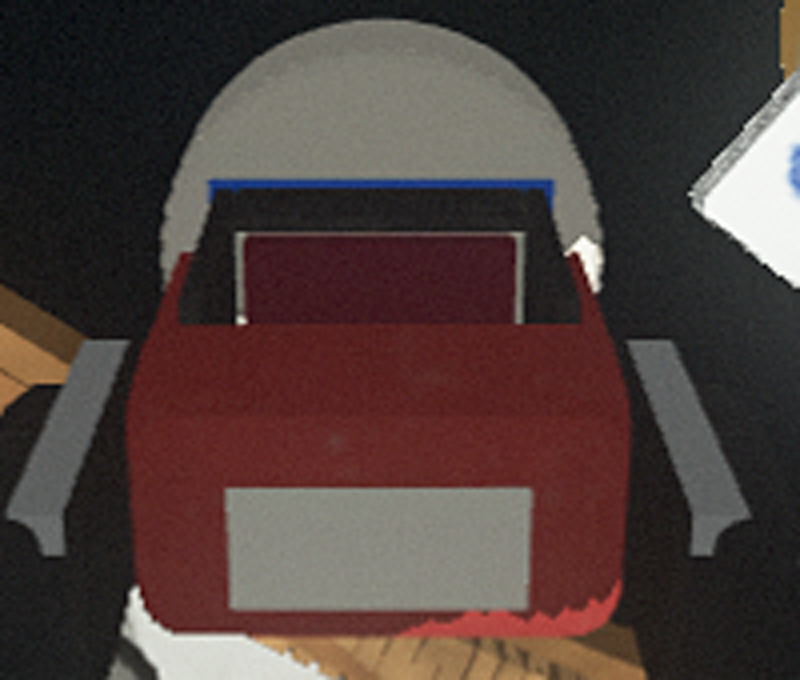

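View pics/s20.png

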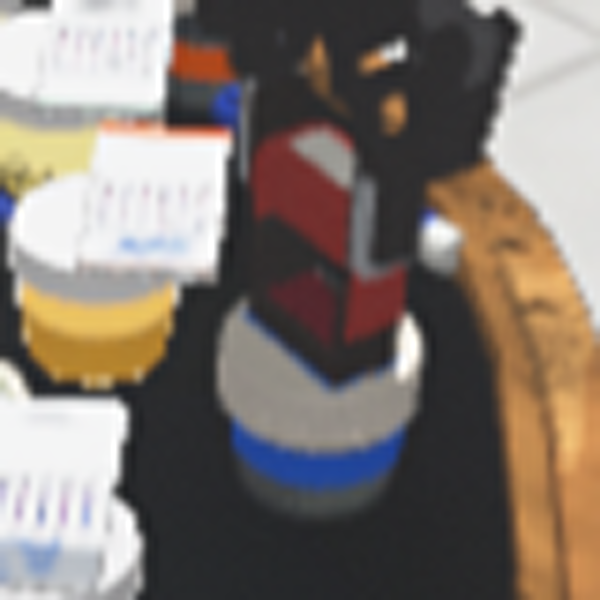

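Request:
drive_tool(
  motion=[
    {"xyz": [0, 0.2, 0.03], "rot": [0, 0, 0], "hand": -0.05},
    {"xyz": [0, 0.4, 0.03], "rot": [0, 0, 0], "hand": -0.05},
    {"xyz": [0, 0.55, 0.03], "rot": [0, 0, 0], "hand": -0.05},
    {"xyz": [0, 0.7, 0.03], "rot": [0, 0, 0], "hand": -0.05},
    {"xyz": [0, 0.8, 0.03], "rot": [0, 0, 0], "hand": -0.05},
    {"xyz": [0, 0.8, 0.03], "rot": [0, 0, 0], "hand": -0.05},
    {"xyz": [0, 0.8, 0.03], "rot": [0, 0, 0], "hand": -0.05},
  ],
  newtons=60,
)

```text
t: 15.25
tool_pos: [454.8, -63.2, 91.7]
tool_rot: [-1.571, -0.0, -0.908]
wrist_force: [-1.5, 0.0, 4.7]
opening: 51.0
```

Run:
```python
from h import *
T=((454.6,-63.0,88.5),(-np.pi/2,0,-0.908))
corr(*T);w=viewer.camera("wrist");corr(*T)
crop(w,190,170,390,340,4,"w21c.png")
s=viewer.camera("side");crop(s,270,150,350,230,7.5,"s21.png");corr(*T)
```

```text
pos [454.77 -63.17  91.69] rot [-1.5708e+00 -4.0000e-04 -9.0770e-01] F [-1.45  0.04  4.67] t 15.25 vel 0.001
xyz cm [-0.02  0.32 -0.  ] rot deg [0.   0.02 0.02]
pos [454.76 -63.18  91.73] rot [-1.5708e+00 -5.0000e-04 -9.0770e-01] F [-2.76 -1.2   5.54] t 15.3 vel 0.002
xyz cm [-0.02  0.32 -0.  ] rot deg [-0.    0.02  0.03]
pos [454.79 -63.19  91.72] rot [-1.5708e+00 -5.0000e-04 -9.0770e-01] F [-1.73  0.42  4.58] t 15.35 vel 0.002
xyz cm [-0.03  0.32 -0.  ] rot deg [-0.    0.02  0.03]
```

View pics/w21c.png

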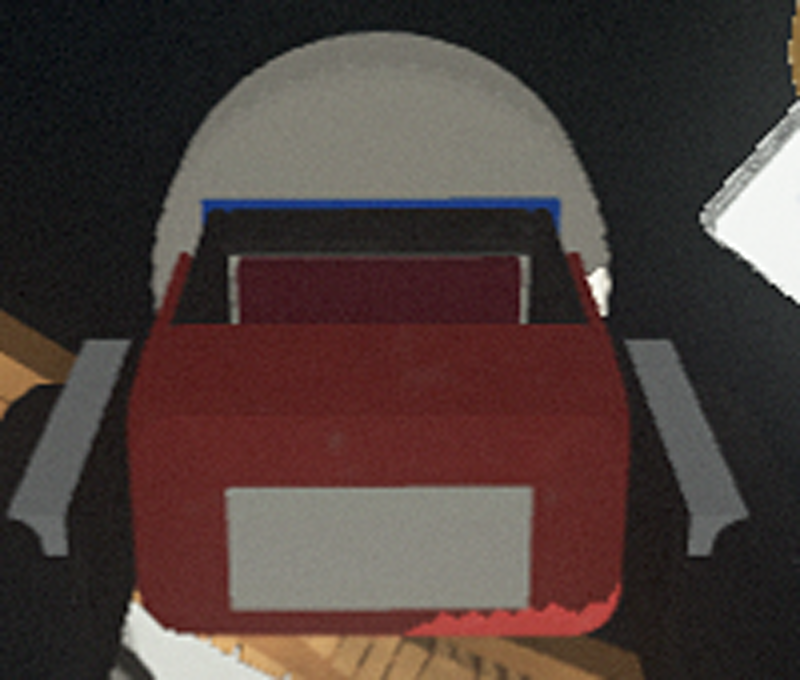

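View pics/s21.png

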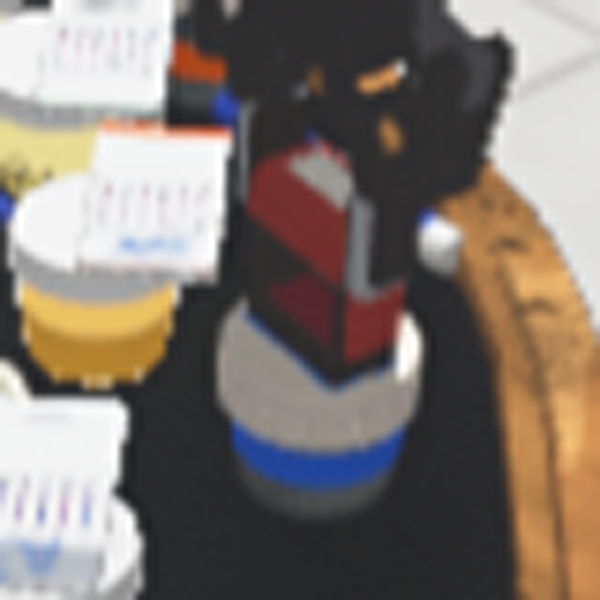

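Request:
drive_tool(
  motion=[
    {"xyz": [-0.02, 0.12, 0], "rot": [0, 0, 0], "hand": -0.05},
    {"xyz": [-0.02, 0.24, 0], "rot": [0, 0, 0], "hand": -0.05},
    {"xyz": [-0.02, 0.35, 0], "rot": [0, 0, 0], "hand": -0.05},
    {"xyz": [-0.02, 0.35, 0], "rot": [0, 0, 0], "hand": -0.05},
    {"xyz": [-0.02, 0.35, 0], "rot": [0, 0, 0], "hand": -0.05},
    {"xyz": [-0.02, 0.35, 0], "rot": [0, 0, 0], "hand": -0.05},
  ],
)

```text
t: 15.85
tool_pos: [454.8, -63.2, 88.6]
tool_rot: [-1.571, -0.001, -0.908]
wrist_force: [-2.2, -0.2, 6.8]
opening: 51.2
```

Run:
```python
from h import *
T=((454.6,-63.0,88.5),(-np.pi/2,0,-0.908))
F=[]
for n in("wrist","side","top","side"):
    c=viewer.camera(n);corr(*T)
    if n=="wrist":crop(c,190,170,390,340,4,"w22c.png")
    if n=="side":crop(c,270,150,350,230,7.5,"s22.png")
```

```text
pos [454.81 -63.18  88.65] rot [-1.5706e+00 -1.0000e-03 -9.0760e-01] F [-2.01  0.03  7.95] t 15.9 vel 0.001
xyz cm [-0.03  0.01 -0.01] rot deg [-0.01  0.02  0.06]
pos [454.8  -63.17  88.65] rot [-1.5706e+00 -1.0000e-03 -9.0770e-01] F [-2.38 -0.42  6.88] t 15.95 vel 0.001
xyz cm [-0.03  0.01 -0.01] rot deg [-0.01  0.02  0.06]
pos [454.83 -63.18  88.67] rot [-1.5706e+00 -1.1000e-03 -9.0760e-01] F [-0.53  0.21  6.65] t 16.0 vel 0.003
xyz cm [-0.03  0.02 -0.01] rot deg [-0.01  0.02  0.06]
pos [454.8  -63.15  88.66] rot [-1.5706e+00 -1.0000e-03 -9.0760e-01] F [-1.13 -0.94  7.42] t 16.05 vel 0.001
xyz cm [-0.02  0.02 -0.01] rot deg [-0.01  0.02  0.06]
```

View pics/w22c.png

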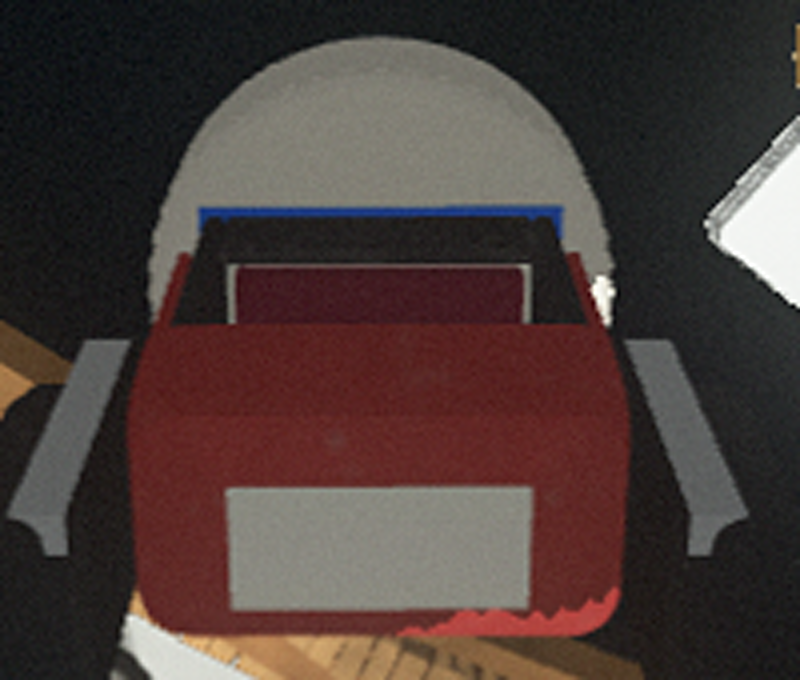

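View pics/s22.png

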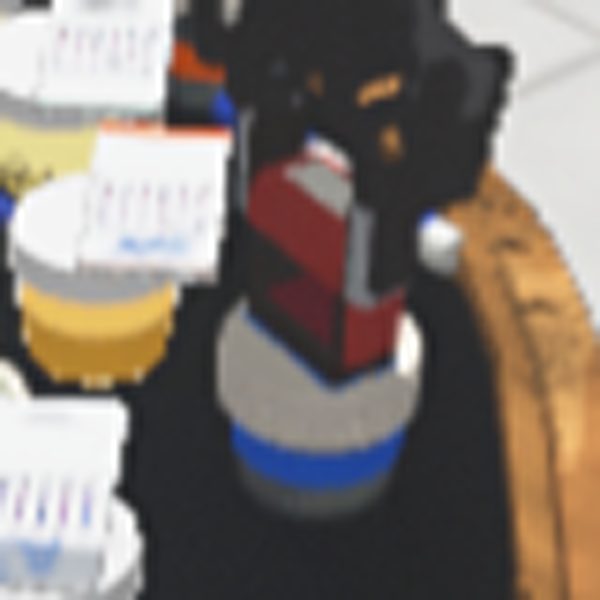

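Request:
drive_tool(
  motion=[
    {"xyz": [0, 0.06, 0], "rot": [0, 0, 0.04], "hand": -0.05},
    {"xyz": [0, 0.06, 0], "rot": [0, 0, 0.04], "hand": -0.05},
    {"xyz": [0, 0.06, 0], "rot": [0, 0, 0.04], "hand": -0.05},
    {"xyz": [0, 0.06, 0], "rot": [0, 0, 0.04], "hand": -0.05},
  ],
)

```text
t: 16.38
tool_pos: [454.9, -63.2, 88.5]
tool_rot: [-1.571, -0.001, -0.908]
wrist_force: [-3.1, 0.3, 7.8]
opening: 50.8
```

Run:
```python
from h import *
T=((454.6,-63.0,88.2),(-np.pi/2,0,-0.908))
corr(*T)
for n in("top","top"):
    c=viewer.camera(n);corr(*T)
crop(c,140,170,440,270,2.6,"t23.png")
```

```text
pos [454.85 -63.22  88.49] rot [-1.5706e+00 -6.0000e-04 -9.0760e-01] F [-3.12  0.28  7.81] t 16.3833 vel 0.001
xyz cm [-0.03  0.03 -0.01] rot deg [-0.01  0.02  0.04]
pos [454.83 -63.24  88.5 ] rot [-1.5706e+00 -7.0000e-04 -9.0760e-01] F [-2.48  0.46  7.67] t 16.4333 vel 0.002
xyz cm [-0.03  0.03 -0.  ] rot deg [-0.01  0.02  0.04]
pos [454.83 -63.21  88.49] rot [-1.5706e+00 -6.0000e-04 -9.0750e-01] F [-1.9   0.9   8.15] t 16.4833 vel 0.002
xyz cm [-0.03  0.03 -0.01] rot deg [-0.01  0.03  0.04]
```

View pics/t23.png

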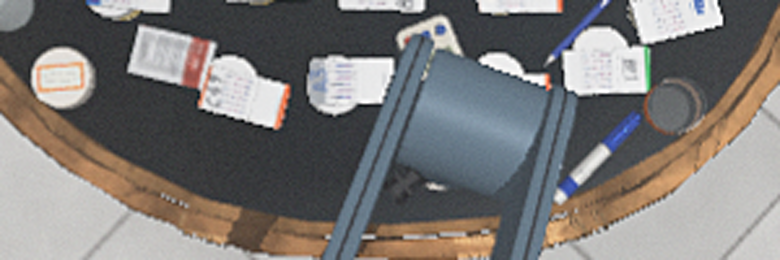

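Run:
```python
from rig import ticket
print(ticket.hand_in())
```

```text
the job is handed in; nothing more can be done
None
```

The blue-framed lid is on the blue-banded pot, and the stamp is standing on its label, pressed nearly all the way down and still held. I handed the job in at about 16.5 s of the 48 s; it gave no verdict.

**Lid**
- It stopped moving at the expected fully home height. The last push on it peaked at about 18 N, held for a fraction of a second.
- After I let go, the lid's top was level to about 0.1°. The depth camera read it at 55.3 mm, against 56 mm expected when fully home; that camera also read the table about 2 mm low.

**Stamp**
- **Alignment:** the long sides of stamp and label agreed to about 0.1°. The foot is centred along the label and within about 0.5 mm of centre across it, judged from the wrist camera.
- **Press:** the red top is down about 10.5 mm of its 12 mm, with 7–8 N on the lid. I worked this out from the arm's height and the force, since the press itself can't be read directly. The force alone suggests about 10.7 mm.
- **Grip:** the stamp did not slip in the gripper while I pressed.

**Checks that disagreed**
- The gripper closed to about 51 mm on the red top, not the stated 54 mm.
- Two measurements of how the stamp sat in the gripper differed by about 2 mm, so I set its final position by comparing the foot with the label just above the lid.

**Left alone:** the final top view shows the orange lid, orange pot and marker where they were. The arm hid part of the timer in that view, but nothing was moved near it.

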